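# Fetch the padlock from behind the cans

## Task

Get the brass padlock out from the back of the plywood stock caddy and stand it upright in the small dark wooden work nest: first lift the retaining bar out of its two brackets and lay it on the black rubber mat, then stand the spray can and the screw jar on the mat as well, and only then fetch the padlock. Afterwards put the can and the jar back, each exactly where it stood, and last of all lay the bar back in its two brackets. Do not tip anything over, and leave the lock cylinder and the thumbturn at the back of the caddy where they are.

Things in the scene. Friction and masses are not known exactly. Their poses are not given: they have to be found in the camera images.
- caddy: Fixed open plywood caddy. Origin: bench level, midway between its sides; x from open front to back wall, y left. Floor 8 mm thick, x -145 to 95 mm. Back wall 45 mm high (inner face x 89), sides 40 mm high (inner y +-101, from x -56 back). Can and jar stand at about x -42, y +-38 (either way round), padlock at x 16, y 0, cylinder and thumbturn at x 60, y +-74.
- seat (a point): Point midway between the caddy's two bracket notches, where the bar's centre lies when home (caddy x -125 mm, y 0, z 95). Axes as the caddy's. Posts at y +-100 mm from it, 38 mm in x, 14 in y. Each notch is open on top, 26 mm wide in x, 18 deep: floor 88 mm, prong tops 106 mm above the bench.
- bar: Loose square aluminium retaining bar, 14 x 14 mm, 240 mm long along its own y; origin at its centre. At the start it lies across both bracket notches along the caddy's y, its centre at caddy x = -125 mm, z = 95 mm.
- can: Loose upright spray can, origin at the centre of its underside, z up. Blue body with a white band, 52 mm diameter up to 88 mm, a shoulder, then a straight white cap 41 mm in diameter from 97 to 125 mm height. 0.14 to 0.28 kg.
- jar: Loose upright clear jar with screws in it, origin at the centre of its underside, z up. 58 mm diameter up to 90 mm, short neck, then a straight steel lid 58 mm in diameter from 96 to 118 mm height. 0.2 to 0.4 kg.
- padlock: Loose brass padlock standing with its steel shackle up; origin at the centre of its underside, z up. Body 24 mm thick (its own x), 50 mm wide (y), 42 mm high; the shackle (8 mm rod, in the plane of y and z, 40 mm wide overall) rises to 67 mm. 0.3 kg.
- mat: Fixed flat black rubber mat, the side area for clearing things to. 190 mm (its x) by 260 mm (y), 3 mm thick; origin at the centre of its underside.
- nest: Fixed small dark wooden work nest with a cork floor, for the padlock. Outside 60 mm (its x) by 86 mm (y); inside 48 by 74 mm; floor 6 mm above the bench, rim 14 mm above the bench. Origin at the centre of its underside; the padlock's width goes along the nest's y.
- cylinder: Loose plain brass lock cylinder, 33 mm diameter, 30 mm high, in one back corner of the caddy; to be left alone. Origin at the centre of its underside.
- thumbturn: Loose steel thumbturn, round foot 33 mm diameter with an upright flat 26 mm grip, 34 mm high, in the other back corner of the caddy; to be left alone. Origin at the centre of its underside.
Things that resemble listed ones, but are neither listed nor needed, are in the scene too. What is shaped like the jar but orange or turquoise is not meant. Leave any blue or red look-alike of the padlock alone.

How it is judged (in metres and radians):
On the way, in this order (a step that is already met when the one before it is completed fails the run):
1. the bar lies on the mat, with the can and the jar still in the caddy (x of bar in the frame of mat between -0.095 and 0.095 m and y of bar in the frame of mat between -0.13 and 0.13 m and z of bar in the frame of mat between 0.004 and 0.022 m and linear speed of each of bar, can, jar below 0.05 m/s and distance of each of can, jar from where it was at the start of the episode below 0.015 m and angle between each of can, jar's own z axis and vertical below 0.12 rad), for 0.2 s.
2. the can and the jar both stand on the mat, with the bar there too and the padlock still in its place (x of can in the frame of mat between -0.095 and 0.095 m and y of can in the frame of mat between -0.13 and 0.13 m and z of can in the frame of mat between 0 and 0.009 m and linear speed of each of can, jar, bar below 0.05 m/s and angle between each of can, jar's own z axis and vertical below 0.12 rad and x of jar in the frame of mat between -0.095 and 0.095 m and y of jar in the frame of mat between -0.13 and 0.13 m and z of jar in the frame of mat between 0 and 0.009 m and x of bar in the frame of mat between -0.095 and 0.095 m and y of bar in the frame of mat between -0.13 and 0.13 m and z of bar in the frame of mat between 0.004 and 0.022 m and distance of padlock from where it was at the start of the episode below 0.02 m), for 0.2 s.
3. the padlock stands upright in the nest, with the bar, the can and the jar still on the mat (horizontal distance between padlock and nest below 0.014 m and z of padlock in the frame of nest between 0.003 and 0.01 m and angle between each of padlock, can, jar's own z axis and vertical below 0.12 rad and linear speed of each of padlock, can, jar, bar below 0.05 m/s and x of can in the frame of mat between -0.095 and 0.095 m and y of can in the frame of mat between -0.13 and 0.13 m and z of can in the frame of mat between 0 and 0.009 m and x of jar in the frame of mat between -0.095 and 0.095 m and y of jar in the frame of mat between -0.13 and 0.13 m and z of jar in the frame of mat between 0 and 0.009 m and x of bar in the frame of mat between -0.095 and 0.095 m and y of bar in the frame of mat between -0.13 and 0.13 m and z of bar in the frame of mat between 0.004 and 0.022 m), for 0.2 s.
4. the can and the jar stand back where they were, with the bar still on the mat (all of step 1), for 0.2 s.
At the end, for the whole second after the job is handed in: Padlock upright on the nest floor within 14 mm of its centre; can and jar upright within 15 mm of their first places; bar in both notches (10 mm across, 15 mm along, 5 mm in height, 0.1 rad); all released and at rest (horizontal distance between padlock and nest below 0.014 m and z of padlock in the frame of nest between 0.003 and 0.01 m and angle between each of padlock, can, jar's own z axis and vertical below 0.12 rad and linear speed of each of padlock, can, jar below 0.05 m/s and distance of each of can, jar from where it was at the start of the episode below 0.015 m and x of bar in the frame of seat between -0.01 and 0.01 m and y of bar in the frame of seat between -0.015 and 0.015 m and z of bar in the frame of seat between -0.005 and 0.005 m and angle between the y axis of bar and the y axis of seat, either way round below 0.1 rad and linear speed of each of bar, can, jar, padlock below 0.02 m/s); the robot touches nothing.
It fails at once if the can is tipped over (angle between can's own z axis and vertical above 0.6 rad).
It fails at once if the jar is tipped over (angle between jar's own z axis and vertical above 0.6 rad).
It fails at once if the padlock is tipped over (angle between padlock's own z axis and vertical above 0.6 rad).
It fails at once if the lock cylinder in the caddy is disturbed (moved more than 20 mm) (distance of cylinder from where it was at the start of the episode above 0.02 m).
It fails at once if the thumbturn in the caddy is disturbed (moved more than 20 mm) (distance of thumbturn from where it was at the start of the episode above 0.02 m).
It also fails if it takes over 152 s, if anything falls off the work surface, if the arm or the gripper's body presses on something with over 40 N, if the wrist force passes 120 N, or if a joint passes its speed limit or range.

## Robot

A 6-joint arm with a two-finger parallel gripper is mounted at the origin on the work surface. World frame = base frame: x ahead of the robot, y to its left, z up, the work surface at z = 0. Lengths are in mm, angles in rad, forces in N, time in s.
With the tool pointing down it reaches from about 300 to 850 mm from the base axis. Payload 5.4 kg.
Tool frame: the origin (TCP) lies on the centre line of the jaws, within the pads' length; the fingertips stand 22 mm ahead of it and the grasp point (between the pads) lies 3 mm ahead of it (finger_overhang is the z of the fingertips in the tool frame, in mm); z points along the fingers, y is the line along which they close (so a half turn about z gives the same grasp; the last joint's range is limited). The gripper opens to 85 mm and grips with 20 to 120 N. Pads are 22 mm wide; open, the fingers measure 114 mm over their backs; the gripper's body (76 mm by 85 mm) begins 54 mm behind the grasp point. The pads swing forward as they close: fully open they stand 13 mm farther back than shut.
Start: joints at [0.896, 0.158, 1.597, -0, 1.386, -0.21], TCP at [257.747, 513.977, 253.299] pointing down, gripper open.
Joint ranges: [-2.91, 2.91], [-0.94, 2.29], [0.18, 2.7], [-1.29, 4.43], [0.17, 2.64], [-3, 3]. Speed limits (rad/s): [2.57, 2.57, 3.14, 3.14, 3.14, 3.14].

## Interface

Orientations are given as a rotation vector (axis times angle).
In Python, from rig import read_state, camera, get_calibration, hand_in, finger_overhang gives the robot as it stands.
- The arm moves only by the shell command python3 -m inch 'ROWS' [OPENING] [FORCE]. ROWS is JSON, a list of rows, each an object of numbers: "tx", "ty", "tz": the shift along the world's x, y, z in units of 0.3 m (1.0 is 0.3 m); "rx", "ry", "rz": the turn, a rotation vector about the world's x, y, z in units of 30 degrees (1.0 is 30 degrees). In form: [{"tx": .., "ty": .., "tz": .., "rx": .., "ry": .., "rz": ..}, ...]. A call has 1 to 10 rows; each row is the pose to reach, as a shift and turn from the pose commanded when the call began; what a row does not reach only later rows make up. A row lasts 1/10 s, in which the tool goes at most 50 mm and 8.59 degrees, less where a joint would pass 70% of its speed; a pose out of reach is approached as far as the arm can. A call with a number of a shift or a turn outside -1 to 1 is refused whole. A call with a gripper value outside its range is refused whole. OPENING is the finger opening in mm, from 0 to 85.4, set as the call begins (- or left out, the last holds). The fingers move at their own pace and stop on an object; FORCE is the grip in N (left out, the last holds). Time passes only in rows, so rows that repeat a pose let the fingers close. It gives the time, the measured TCP pose, the force, the opening and the grip force at its end, in the units of the state.
- read_state(): the state, without advancing time (a new reading comes with each control period).
- camera(name): name is "scene" or "top" or "wrist"; returns the picture (420x560x3 uint8, red, green, blue); there is no depth.
- get_calibration(name): a dict with "K" (3x3 intrinsics, pixels), "xyz" and "orientation" of the camera in the world. Camera axes: x right, y up, looking along -z (the intrinsics and any distortion apply to the point x, -y, -z); pixel columns grow to the right and rows downward; lengths in mm; the calibration is good to about 2 mm. The wrist camera is an equidistant fisheye: a pixel r from the principal point sees the ray r / f radians off the axis. A picture is of the moment at which its call begins: read the wrist's pose just before it. get_calibration takes no time and is no camera call; for the wrist camera it gives the pose at the moment of the call.
- hand_in(): hands the job in; it is judged then, once.
The state is a dict: "clock": time; "q": joint angles; "qd": joint speeds; "joint_torque": joint torques, N m; "position": TCP position; "ee_rot": TCP orientation; "force": force on the tool from outside, world axes, zero at the start; "torque": the same for the moment, N m; "grip_width": finger opening in mm; "finger_force": force on a finger pad.
Only numpy, scipy, OpenCV 4.12 (cv2) and the standard library are available. Lean on these libraries where they do the work, as an engineer would, in place of code of your own. Each camera call takes 0.05 s, during which the arm holds its last target. There are 200 camera calls.

## Working session

There is one attempt and no reset: what is moved stays moved. The work goes in short steps, Python scripts to look and compute and a shell command to move; the robot and the scene stay as the last step left them, time stands still between calls to the robot, and variables do not carry over. Pictures are saved under pics/ and viewed, at most 14 in all, crops included, and the job is handed in when it is done.

```bash
ls; mkdir -p pics; python3 - <<'E'
from rig import *
import cv2
s=read_state();print(s)
for n in("scene","top"):
    c=get_calibration(n);print(n,c)
    cv2.imwrite(f"pics/{n}0.png",camera(n)[:,:,::-1])
print(finger_overhang if not callable(finger_overhang) else finger_overhang())
E
```

```text
pics
{'clock': 0.0, 'q': array([ 8.95893095e-01,  1.59075125e-01,  1.59824534e+00,  2.99360167e-05,
        1.38623602e+00, -2.10124618e-01]), 'qd': array([ 3.47003407e-04,  4.77575424e-05, -4.81277477e-04,  7.27264839e-05,
       -6.35521652e-04,  4.08975465e-04]), 'joint_torque': array([ 7.30541251e-04, -3.95992613e+01, -3.31425548e+01, -2.59306944e-04,
        8.35403771e-03,  2.67954209e-05]), 'position': array([257.38692677, 513.53471223, 252.29566836]), 'ee_rot': array([-7.23327390e-01, -3.05629583e+00,  2.76708612e-03]), 'force': array([-0.17363646,  0.17442912,  0.85743378]), 'torque': array([ 0.01307197, -0.02417215, -0.00256336]), 'finger_force': 0.0, 'grip_width': 85.2732760051091}
scene {'K': array([[456.67429286,   0.        , 283.75330338],
       [  0.        , 456.67429286, 206.95318279],
       [  0.        ,   0.        ,   1.        ]]), 'xyz': array([1286.19690307,  103.24065139, 1066.33417247]), 'orientation': array([0.50182735, 0.57992827, 1.68480226])}
top {'K': array([[408.67490928,   0.        , 276.40253732],
       [  0.        , 408.67490928, 204.40933723],
       [  0.        ,   0.        ,   1.        ]]), 'xyz': array([ 388.27225624,   -5.01855193, 1129.67889137]), 'orientation': array([ 0.06653688, -0.06631949, -1.55902025])}
22.0
```

View pics/scene0.png

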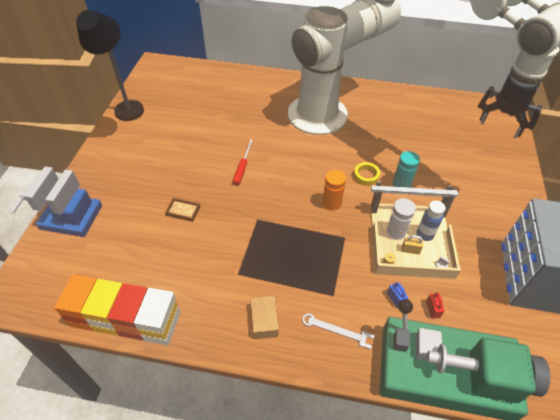

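View pics/top0.png

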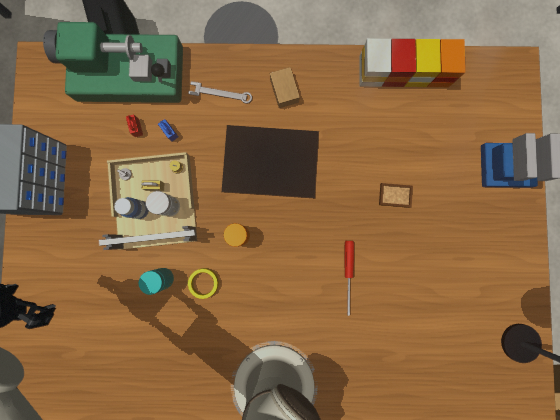

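The scene view shows the caddy at (415,240), black mat at (293,255) and nest at (183,210). In the top view the mat is at (270,162), the nest at (396,195), the caddy at (152,200), the bar from (100,243) to (195,233), the can at (123,207), the jar at (158,203) and the padlock at (151,185). Red and blue look-alikes are at (133,125) and (168,130), outside the caddy.

```bash
cat > h.py <<'E'
import numpy as np, cv2
from scipy.spatial.transform import Rotation as R
from rig import *
def ray(n,uv,c=None):
    c=c or get_calibration(n);uv=np.atleast_2d(np.float64(uv));K=c["K"]
    x=(uv[:,0]-K[0,2])/K[0,0];y=(uv[:,1]-K[1,2])/K[1,1]
    if n=="wrist":
        r=np.hypot(x,y)+1e-12;d=np.c_[np.sin(r)*x/r,-np.sin(r)*y/r,-np.cos(r)]
    else: d=np.c_[x,-y,-np.ones_like(x)]
    return np.array(c["xyz"]),R.from_rotvec(c["orientation"]).apply(d)
def plane(n,uv,z,c=None):
    o,d=ray(n,uv,c);return o+d*((z-o[2])/d[:,2])[:,None]
def proj(n,P,c=None):
    c=c or get_calibration(n);K=c["K"]
    p=R.from_rotvec(c["orientation"]).inv().apply(np.atleast_2d(P)-c["xyz"]);x,y,z=p[:,0],-p[:,1],-p[:,2]
    if n=="wrist":
        h=np.hypot(x,y)+1e-12;t=np.arctan2(h,z);x,y=t*x/h,t*y/h
    else: x,y=x/z,y/z
    return np.c_[K[0,0]*x+K[0,2],K[1,1]*y+K[1,2]]
def rect(mask):
    cs,_=cv2.findContours(mask.astype(np.uint8),cv2.RETR_EXTERNAL,cv2.CHAIN_APPROX_NONE)
    return max(cs,key=cv2.contourArea)
E
python3 - <<'E'
from h import *
im=cv2.imread("pics/top0.png");hsv=cv2.cvtColor(im,cv2.COLOR_BGR2HSV)
m=np.zeros(im.shape[:2],bool);m[115:210,210:330]=1
c=rect(m&(im.max(2)<60));b=cv2.boxPoints(cv2.minAreaRect(c))
P=plane("top",b,3);print("mat",P.mean(0),P[:,:2].round(),[np.linalg.norm(P[i]-P[i-1]) for i in range(2)])
m[:]=0;m[175:215,370:420]=1
c=rect(m&(im.max(2)<110)); b=cv2.boxPoints(cv2.minAreaRect(c));P=plane("top",b,14);print("nest",b,P.mean(0),P[:,:2].round(),[np.linalg.norm(P[i]-P[i-1]) for i in range(2)])
cr=cv2.resize(im[140:260,90:210],None,fx=5,fy=5,interpolation=cv2.INTER_CUBIC);cv2.imwrite("pics/c0.png",cr)
E
```

```text
mat [606.06102113  15.16083507   3.        ] [[ 520.  148.]
 [ 707.  140.]
 [ 692. -120.]
 [ 506. -108.]] [np.float64(256.4293665700736), np.float64(186.82959203625265)]
nest [[378.26212 204.85518]
 [380.11038 182.67586]
 [412.38626 185.36552]
 [410.538   207.54485]] [ 512.21169152 -330.53888939   14.        ] [[ 485. -283.]
 [ 546. -289.]
 [ 540. -378.]
 [ 478. -372.]] [np.float64(88.54153860894898), np.float64(61.59327633265839)]
```

View pics/c0.png

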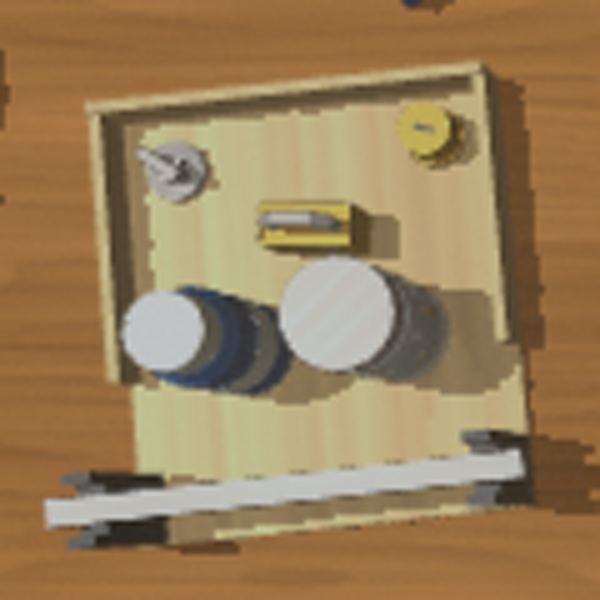

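The crop (5× from pixel (90,140)) shows the bar from (45,515) to (524,463), can cap centre (163,332), jar lid centre (337,313), padlock body (307,226), thumbturn at back left and cylinder at back right.

```bash
python3 - <<'E'
from h import *
f=lambda u,v,z:plane("top",[90+u/5-.4,140+v/5-.4],z)[0]
a,b=f(45,515,102),f(524,463,102);d=a-b;L=np.linalg.norm(d);y=d/L;x=np.array([y[1],-y[0],0]);yaw=np.arctan2(-d[0],d[1])
print("bar",(a+b)/2,L,"yaw",yaw,np.degrees(yaw))
bl,br=f(90,105,45),f(487,67,45);d2=bl-br;print("backwall",bl,br,np.linalg.norm(d2),np.degrees(np.arctan2(-d2[0],d2[1])))
O=(a+b)/2+125*x;print("caddyO",O)
for n,u,v,z in[("can",163,332,133),("jar",337,313,126),("lock",307,240,50),("cyl",425,130,38),("back mid",289,86,45)]:
    p=f(u,v,z);q=p-O;print(n,p.round(1),"caddy",(q@x).round(1),(q@y).round(1))
s=read_state();print(R.from_rotvec(s["ee_rot"]).as_matrix().round(3))
c=get_calibration("wrist");print(c)
E
```

```text
bar [389.06286833 320.12218021 102.        ] 240.78479795835963 yaw 0.1188601585818416 6.8101854389951955
backwall [593.6504145  450.57865064  45.        ] [616.67489181 237.8010517   45.        ] 214.01970274844854 6.175895882553179
caddyO [513.18092381 334.94474088 102.        ]
can [464.9 372.8 133. ] caddy -43.4 43.3
jar [475.8 290.  126. ] caddy -42.5 -40.2
lock [521.2 329.7  50. ] caddy 7.4 -6.1
cyl [583.3 271.9  38. ] caddy 62.1 -70.9
back mid [605.2 344.   45. ] caddy 92.4 -1.9
[[-0.894  0.448 -0.001]
 [ 0.448  0.894 -0.001]
 [ 0.    -0.002 -1.   ]]
{'K': array([[325.1922621 ,   0.        , 281.22130481],
       [  0.        , 325.1922621 , 209.31941569],
       [  0.        ,   0.        ,   1.        ]]), 'xyz': array([194.44060055, 545.47628345, 373.17281611]), 'orientation': array([-0.2562233 , -0.15815225,  1.09876337])}
```

```bash
G='{"tx":0.44,"ty":-0.645,"rz":-1}'; python3 -m inch '[{"tx":0.44,"ty":-0.645,"rz":-1},{"tx":0.44,"ty":-0.645,"rz":-1},{"tx":0.44,"ty":-0.645,"rz":-1},{"tx":0.44,"ty":-0.645,"rz":-1},{"tx":0.44,"ty":-0.645,"rz":-1},{"tx":0.44,"ty":-0.645,"rz":-1},{"tx":0.44,"ty":-0.645,"rz":-1}]' 50 40
python3 -m inch '[{"rz":-0.89},{"rz":-0.89},{"rz":-0.89},{"rz":-0.89},{"rz":-0.89},{"rz":-0.89}]'
python3 - <<'E'
from h import *
c=get_calibration("wrist");s=read_state();im=camera("wrist")[:,:,::-1].copy();cv2.imwrite("pics/w1.png",im)
import pickle;pickle.dump(c,open("w1.pkl","wb"))
print(s["position"],s["q"],s["grip_width"],R.from_rotvec(s["ee_rot"]).as_matrix().round(3),c["xyz"])
E
```

```text
[257.45092115 513.58367018 252.43383783] [ 8.95864255e-01  1.58952961e-01  1.59810644e+00  1.85543140e-05
  1.38620104e+00 -2.10089138e-01] 85.61216328177272 [[-0.894  0.448 -0.001]
 [ 0.448  0.894 -0.001]
 [ 0.    -0.002 -1.   ]] [194.44060055 545.47628345 373.17281611]validation failed for argument at $[0]...
validation failed for argument at $[0]...
```

View pics/w1.png

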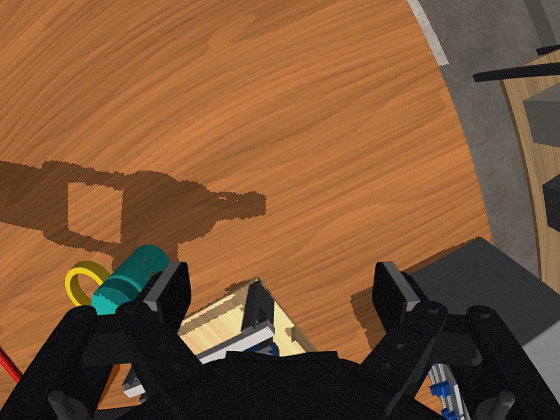

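The move was refused because every row needs all six keys, and the wrist picture only shows the start pose with the fingers at (165,300) and (405,300). I'll send full rows.

```bash
python3 -m inch '[{"tx":0.44,"ty":-0.645,"tz":0,"rx":0,"ry":0,"rz":-1},{"tx":0.44,"ty":-0.645,"tz":0,"rx":0,"ry":0,"rz":-1},{"tx":0.44,"ty":-0.645,"tz":0,"rx":0,"ry":0,"rz":-1},{"tx":0.44,"ty":-0.645,"tz":0,"rx":0,"ry":0,"rz":-1},{"tx":0.44,"ty":-0.645,"tz":0,"rx":0,"ry":0,"rz":-1},{"tx":0.44,"ty":-0.645,"tz":0,"rx":0,"ry":0,"rz":-1},{"tx":0.44,"ty":-0.645,"tz":0,"rx":0,"ry":0,"rz":-1}]' 50 40
python3 -m inch '[{"tx":0,"ty":0,"tz":0,"rx":0,"ry":0,"rz":-0.89},{"tx":0,"ty":0,"tz":0,"rx":0,"ry":0,"rz":-0.89},{"tx":0,"ty":0,"tz":0,"rx":0,"ry":0,"rz":-0.89},{"tx":0,"ty":0,"tz":0,"rx":0,"ry":0,"rz":-0.89},{"tx":0,"ty":0,"tz":0,"rx":0,"ry":0,"rz":-0.89},{"tx":0,"ty":0,"tz":0,"rx":0,"ry":0,"rz":-0.89}]'
python3 - <<'E'
from h import *
c=get_calibration("wrist");s=read_state();im=camera("wrist")[:,:,::-1].copy();cv2.imwrite("pics/w2.png",im)
import pickle;pickle.dump(c,open("w2.pkl","wb"))
print(s["position"],s["q"],s["grip_width"],R.from_rotvec(s["ee_rot"]).as_matrix().round(3),c["xyz"])
E
```

```text
clock: 0.85
position: [389.8, 320.1, 253.1]
ee_rot: [-1.492, -2.764, 0.0]
force: [0.5, 0.2, 0.4]
grip_width: 49.9
finger_force: 0.0
clock: 1.45
position: [389.4, 321.0, 253.2]
ee_rot: [-2.084, -2.35, 0.0]
force: [0.4, -0.2, 0.6]
grip_width: 50.4
finger_force: 0.0
[389.39041472 320.96747184 253.24351739] [ 4.49419670e-01 -2.57779291e-02  1.79067449e+00  9.81662302e-05
  1.37678470e+00  3.29605296e-01] 50.39901879280066 [[-0.12   0.993 -0.   ]
 [ 0.993  0.12   0.   ]
 [ 0.    -0.    -1.   ]] [381.84873281 391.79629689 373.9631838 ]
```

View pics/w2.png

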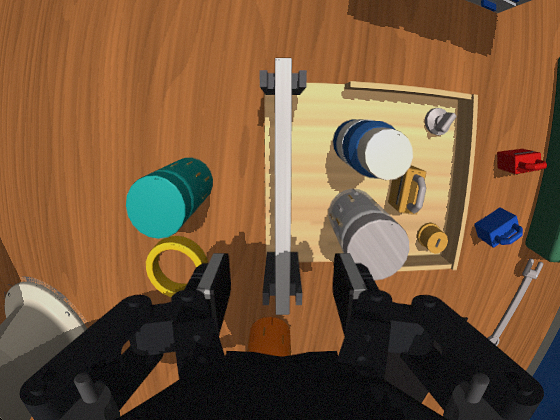

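Wrist view: the bar runs from (283,58) to (283,314), the can cap is centred at (388,154), the jar lid at (378,247), and the padlock body at about (408,188) behind them.

```bash
python3 - <<'E'
from h import *
import pickle
c=pickle.load(open("w2.pkl","rb"))
f=lambda u,v,z:plane("wrist",[u,v],z,c)[0]
a,b=f(283.5,58,102),f(283,314,102);d=a-b;print("bar",a,b,(a+b)/2,np.linalg.norm(d),np.degrees(np.arctan2(-d[0],d[1])))
L=np.degrees
bl,br=f(476,96,45),f(456,271,45);d2=bl-br;print("back",bl,br,np.linalg.norm(d2),L(np.arctan2(-d2[0],d2[1])))
yaw=np.radians(6.6);x=np.array([np.cos(yaw),np.sin(yaw),0]);y=np.array([-x[1],x[0],0]);O=(a+b)/2+125*x;print("O",O)
print("backmid",((bl+br)/2-O)@x)
im=cv2.imread("pics/w2.png")
for n,u,v,z in[("can",388,154,133),("jar",378,247,126),("cyl",434,237,38),("lock",408,188,50)]:
    p=f(u,v,z);print(n,p.round(1),((p-O)@x).round(1),((p-O)@y).round(1))
E
```

```text
bar [377.95221971 441.27438744 102.        ] [406.51482028 204.58016826 102.        ] [392.23352    322.92727785 102.        ] 238.41135783844837 6.880782832691998
back [595.43754466 454.45521757  45.        ] [622.94734922 241.95866243  45.        ] 214.2698655729498 7.376484640952274
O [516.4051157  337.29442166 102.        ]
backmid 93.42666160846672
can [466.7 375.6 133. ] -44.9 43.8
jar [476.7 296.4 126. ] -44.1 -36.1
cyl [580.  281.8  38. ] 56.8 -62.5
lock [525.9 337.6  50. ] 9.4 -0.7
```

```bash
python3 -m inch '[{"tx":0.006,"ty":0.003,"tz":-0.15,"rx":0,"ry":0,"rz":0},{"tx":0.006,"ty":0.003,"tz":-0.3,"rx":0,"ry":0,"rz":0},{"tx":0.006,"ty":0.003,"tz":-0.42,"rx":0,"ry":0,"rz":0},{"tx":0.006,"ty":0.003,"tz":-0.5,"rx":0,"ry":0,"rz":0},{"tx":0.006,"ty":0.003,"tz":-0.523,"rx":0,"ry":0,"rz":0},{"tx":0.006,"ty":0.003,"tz":-0.523,"rx":0,"ry":0,"rz":0}]'
python3 -m inch '[{"tx":0,"ty":0,"tz":0,"rx":0,"ry":0,"rz":0},{"tx":0,"ty":0,"tz":0,"rx":0,"ry":0,"rz":0},{"tx":0,"ty":0,"tz":0,"rx":0,"ry":0,"rz":0},{"tx":0,"ty":0,"tz":0,"rx":0,"ry":0,"rz":0},{"tx":0,"ty":0,"tz":0,"rx":0,"ry":0,"rz":0},{"tx":0,"ty":0,"tz":0,"rx":0,"ry":0,"rz":0},{"tx":0,"ty":0,"tz":0,"rx":0,"ry":0,"rz":0},{"tx":0,"ty":0,"tz":0,"rx":0,"ry":0,"rz":0}]' 8 60
python3 - <<'E'
from h import *
s=read_state();print(s["position"],s["grip_width"],s["finger_force"],s["force"])
E
```

```text
clock: 2.1
position: [391.1, 321.2, 95.8]
ee_rot: [-2.087, -2.347, 0.003]
force: [-0.2, 0.1, 0.6]
grip_width: 49.8
finger_force: 0.0
clock: 2.9
position: [392.7, 322.0, 98.2]
ee_rot: [2.088, 2.346, 0.005]
force: [-2.2, -0.5, 6.7]
grip_width: 12.8
finger_force: 59.3
[392.69972127 322.02712106  98.24375411] 12.760192528209945 59.34949815273285 [-2.18313083 -0.4594028   6.71913365]
```

The grip holds, but the fingertips reach below the bar's underside and would hit the mat, so I'll regrip 15 mm higher.

```bash
python3 -m inch '[{"tx":0,"ty":0,"tz":0,"rx":0,"ry":0,"rz":0},{"tx":0,"ty":0,"tz":0,"rx":0,"ry":0,"rz":0},{"tx":0.003,"ty":0,"tz":0.05,"rx":0,"ry":0,"rz":0},{"tx":0.003,"ty":0,"tz":0.05,"rx":0,"ry":0,"rz":0}]' 30
python3 -m inch '[{"tx":0,"ty":0,"tz":0,"rx":0,"ry":0,"rz":0},{"tx":0,"ty":0,"tz":0,"rx":0,"ry":0,"rz":0},{"tx":0,"ty":0,"tz":0,"rx":0,"ry":0,"rz":0},{"tx":0,"ty":0,"tz":0,"rx":0,"ry":0,"rz":0},{"tx":0,"ty":0,"tz":0,"rx":0,"ry":0,"rz":0},{"tx":0,"ty":0,"tz":0,"rx":0,"ry":0,"rz":0}]' 8 60
python3 -m inch '[{"tx":0,"ty":0,"tz":0.1,"rx":0,"ry":0,"rz":0},{"tx":0,"ty":0,"tz":0.25,"rx":0,"ry":0,"rz":0},{"tx":0,"ty":0,"tz":0.4,"rx":0,"ry":0,"rz":0},{"tx":0,"ty":0,"tz":0.45,"rx":0,"ry":0,"rz":0},{"tx":0,"ty":0,"tz":0.45,"rx":0,"ry":0,"rz":0}]'
```

```text
clock: 3.3
position: [393.6, 321.9, 112.9]
ee_rot: [2.088, 2.346, 0.005]
force: [0.6, -0.1, 0.1]
grip_width: 30.2
finger_force: 0.0
clock: 3.9
position: [392.6, 321.4, 111.5]
ee_rot: [2.088, 2.347, 0.001]
force: [0.6, -0.3, 3.7]
grip_width: 12.4
finger_force: 60.1
clock: 4.4
position: [393.5, 322.0, 248.5]
ee_rot: [2.087, 2.346, 0.007]
force: [1.2, -0.5, -1.2]
grip_width: 12.0
finger_force: 59.5
```

```bash
python3 -m inch '[{"tx":0.1,"ty":-0.1,"tz":0,"rx":0,"ry":0,"rz":-0.05},{"tx":0.2,"ty":-0.22,"tz":0,"rx":0,"ry":0,"rz":-0.1},{"tx":0.31,"ty":-0.34,"tz":0,"rx":0,"ry":0,"rz":-0.15},{"tx":0.42,"ty":-0.46,"tz":0,"rx":0,"ry":0,"rz":-0.2},{"tx":0.53,"ty":-0.58,"tz":0,"rx":0,"ry":0,"rz":-0.25},{"tx":0.64,"ty":-0.7,"tz":0,"rx":0,"ry":0,"rz":-0.3},{"tx":0.75,"ty":-0.82,"tz":0,"rx":0,"ry":0,"rz":-0.34},{"tx":0.86,"ty":-0.92,"tz":0,"rx":0,"ry":0,"rz":-0.34},{"tx":0.935,"ty":-1,"tz":0,"rx":0,"ry":0,"rz":-0.34},{"tx":0.935,"ty":-1,"tz":0,"rx":0,"ry":0,"rz":-0.34}]'
python3 -m inch '[{"tx":0,"ty":-0.035,"tz":0,"rx":0,"ry":0,"rz":0},{"tx":0,"ty":-0.035,"tz":0,"rx":0,"ry":0,"rz":0},{"tx":0,"ty":-0.035,"tz":-0.1,"rx":0,"ry":0,"rz":0},{"tx":0,"ty":-0.035,"tz":-0.24,"rx":0,"ry":0,"rz":0},{"tx":0,"ty":-0.035,"tz":-0.38,"rx":0,"ry":0,"rz":0},{"tx":0,"ty":-0.035,"tz":-0.5,"rx":0,"ry":0,"rz":0},{"tx":0,"ty":-0.035,"tz":-0.6,"rx":0,"ry":0,"rz":0},{"tx":0,"ty":-0.035,"tz":-0.67,"rx":0,"ry":0,"rz":0},{"tx":0,"ty":-0.035,"tz":-0.7,"rx":0,"ry":0,"rz":0},{"tx":0,"ty":-0.035,"tz":-0.7,"rx":0,"ry":0,"rz":0}]'
python3 - <<'E'
from h import *
cv2.imwrite("pics/w3.png",camera("scene")[150:350,200:520,::-1].repeat(2,0).repeat(2,1))
s=read_state();print(s["position"],s["force"],s["q"],R.from_rotvec(s["ee_rot"]).as_matrix().round(3))
E
```

```text
clock: 5.4
position: [673.4, 17.6, 241.8]
ee_rot: [-2.291, -2.145, 0.006]
force: [-1.1, 0.7, -1.1]
grip_width: 12.1
finger_force: 59.5
clock: 6.4
position: [671.3, 11.8, 35.0]
ee_rot: [-2.286, -2.151, 0.003]
force: [-0.1, 0.4, -1.1]
grip_width: 12.3
finger_force: 59.5
[672.67954555  11.44007309  36.68987964] [ 0.44395187 -0.79002599 -1.30277803] [-1.62200479e-01  6.33077531e-01  1.43344259e+00  8.44840700e-05
  1.07530079e+00 -1.01275551e-01] [[ 0.061  0.998 -0.   ]
 [ 0.998 -0.061  0.   ]
 [ 0.    -0.    -1.   ]]
```

View pics/w3.png

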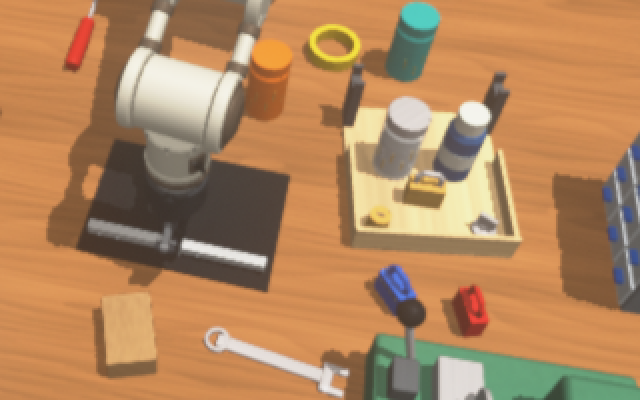

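The bar hangs level over the mat's far side ((90,228) to (265,262) in the 2× crop), and everything else is undisturbed. I'll lower it and release.

```bash
python3 -m inch '[{"tx":0,"ty":0,"tz":-0.015,"rx":0,"ry":0,"rz":0},{"tx":0,"ty":0,"tz":-0.028,"rx":0,"ry":0,"rz":0},{"tx":0,"ty":0,"tz":-0.028,"rx":0,"ry":0,"rz":0},{"tx":0,"ty":0,"tz":-0.028,"rx":0,"ry":0,"rz":0}]'
python3 -m inch '[{"tx":0,"ty":0,"tz":0,"rx":0,"ry":0,"rz":0},{"tx":0,"ty":0,"tz":0,"rx":0,"ry":0,"rz":0},{"tx":0,"ty":0,"tz":0,"rx":0,"ry":0,"rz":0},{"tx":0,"ty":0,"tz":0,"rx":0,"ry":0,"rz":0},{"tx":0,"ty":0,"tz":0,"rx":0,"ry":0,"rz":0}]' 40
python3 -m inch '[{"tx":0,"ty":0,"tz":0.08,"rx":0,"ry":0,"rz":0},{"tx":0,"ty":0,"tz":0.2,"rx":0,"ry":0,"rz":0},{"tx":0,"ty":0,"tz":0.36,"rx":0,"ry":0,"rz":0},{"tx":0,"ty":0,"tz":0.52,"rx":0,"ry":0,"rz":0},{"tx":0,"ty":0,"tz":0.68,"rx":0,"ry":0,"rz":0},{"tx":0,"ty":0,"tz":0.74,"rx":0,"ry":0,"rz":0},{"tx":0,"ty":0,"tz":0.74,"rx":0,"ry":0,"rz":0}]' 75
python3 - <<'E'
from h import *
import pickle
c=get_calibration("wrist");s=read_state();im=camera("wrist")[:,:,::-1].copy();cv2.imwrite("pics/w4.png",im);pickle.dump(c,open("w4.pkl","wb"))
print(s["position"],s["force"])
E
```

```text
clock: 6.85
position: [673.1, 10.8, 28.3]
ee_rot: [2.289, 2.152, 0.0]
force: [0.6, -0.6, -1.4]
grip_width: 12.1
finger_force: 59.5
clock: 7.35
position: [673.0, 10.9, 28.1]
ee_rot: [2.289, 2.152, 0.0]
force: [-0.5, -0.1, 1.1]
grip_width: 39.9
finger_force: 0.0
clock: 8.05
position: [675.1, 10.6, 255.2]
ee_rot: [2.284, 2.147, 0.008]
force: [0.4, 0.3, 0.4]
grip_width: 75.2
finger_force: 0.0
[675.05672891  10.59552565 255.24259436] [0.35041131 0.31395361 0.36717427]
```

View pics/w4.png

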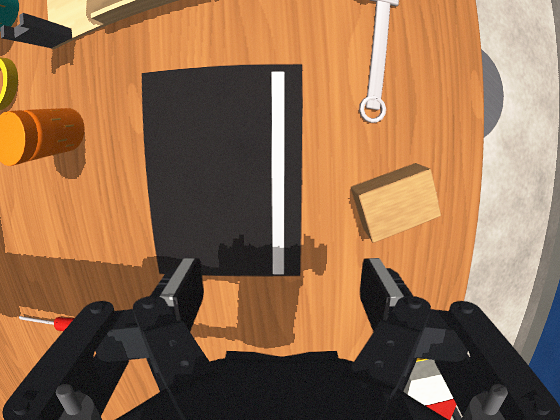

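The bar lies flat on the mat at column 278 (rows 72–274), fully inside the mat's outline. Next the jar, with a look from above.

```bash
python3 -m inch '[{"tx":-0.09,"ty":0.12,"tz":0,"rx":0,"ry":0,"rz":0.05},{"tx":-0.18,"ty":0.24,"tz":0,"rx":0,"ry":0,"rz":0.1},{"tx":-0.27,"ty":0.36,"tz":0,"rx":0,"ry":0,"rz":0.15},{"tx":-0.36,"ty":0.48,"tz":0,"rx":0,"ry":0,"rz":0.2},{"tx":-0.45,"ty":0.6,"tz":0,"rx":0,"ry":0,"rz":0.25},{"tx":-0.54,"ty":0.72,"tz":0,"rx":0,"ry":0,"rz":0.3},{"tx":-0.6,"ty":0.84,"tz":0,"rx":0,"ry":0,"rz":0.34},{"tx":-0.66,"ty":0.94,"tz":0,"rx":0,"ry":0,"rz":0.34},{"tx":-0.66,"ty":0.94,"tz":0,"rx":0,"ry":0,"rz":0.34},{"tx":-0.66,"ty":0.94,"tz":0,"rx":0,"ry":0,"rz":0.34}]' 85
python3 - <<'E'
from h import *
import pickle
c=get_calibration("wrist");s=read_state();im=camera("wrist")[:,:,::-1].copy();cv2.imwrite("pics/w5.png",im);pickle.dump(c,open("w5.pkl","wb"))
print(s["position"],s["force"],R.from_rotvec(s["ee_rot"]).as_matrix()[:,1])
E
```

```text
clock: 9.1
position: [473.8, 292.8, 247.8]
ee_rot: [-2.086, -2.348, 0.005]
force: [0.1, 0.4, -0.3]
grip_width: 85.0
finger_force: 0.0
[473.7521011  292.83172329 247.8029084 ] [ 0.13333388  0.38678463 -0.3116483 ] [ 0.99304154  0.11771301 -0.00348508]
```

View pics/w5.png

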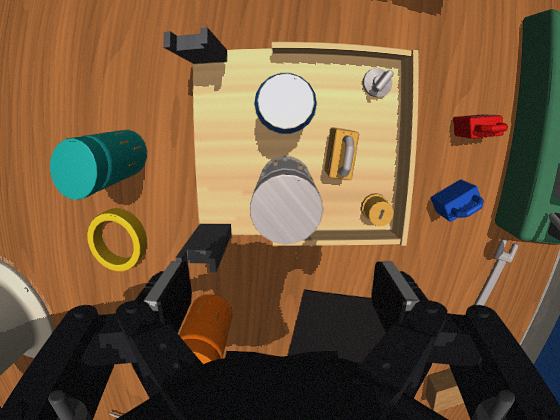

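Jar lid centre (286,206), can cap centre (286,101), padlock body near (343,154), cylinder (377,209).

```bash
python3 - <<'E'
from h import *
import pickle
c=pickle.load(open("w5.pkl","rb"))
f=lambda u,v,z:plane("wrist",[u,v],z,c)[0]
yaw=np.radians(6.8);x=np.array([np.cos(yaw),np.sin(yaw),0]);y=np.array([-x[1],x[0],0])
bl,br=f(418,51,45),f(406,244.5,45);print("back",np.linalg.norm(bl-br),bl,br);O=(bl+br)/2-95*x;print("O",O)
for n,u,v,z in[("can",286,101,133),("can L",254.5,102,133),("can R",316.5,102,133),("jar",286.5,206,126),("jarL",250,206,126),("jarR",323,206,126),("lock",346,153,50),("shackle",348,155,70),("cyl",378,209,38)]:
    p=f(u,v,z);print(n,p.round(1),((p-O)@x).round(1),((p-O)@y).round(1))
E
```

```text
back 212.23161657872572 [597.48633174 455.59814682  45.        ] [622.43514317 244.83805599  45.        ]
O [515.62901419 338.96972441  45.        ]
can [468.2 375.2 133. ] -42.8 41.6
can L [446. 372. 133.] -65.2 41.0
can R [489.9 377.3 133. ] -21.0 41.1
jar [478.3 296.1 126. ] -42.1 -38.2
jarL [450.2 292.7 126. ] -70.5 -38.2
jarR [506.6 299.5 126. ] -13.6 -38.1
lock [534.  336.3  50. ] 17.9 -4.9
shackle [532.  336.4  70. ] 15.9 -4.5
cyl [582.2 280.1  38. ] 59.1 -66.3
```

```bash
python3 -m inch '[{"tx":0.015,"ty":0.011,"tz":-0.1,"rx":0,"ry":0,"rz":0},{"tx":0.015,"ty":0.011,"tz":-0.2,"rx":0,"ry":0,"rz":0},{"tx":0.015,"ty":0.011,"tz":-0.3,"rx":0,"ry":0,"rz":0},{"tx":0.015,"ty":0.011,"tz":-0.38,"rx":0,"ry":0,"rz":0},{"tx":0.015,"ty":0.011,"tz":-0.43,"rx":0,"ry":0,"rz":0},{"tx":0.015,"ty":0.011,"tz":-0.445,"rx":0,"ry":0,"rz":0},{"tx":0.015,"ty":0.011,"tz":-0.445,"rx":0,"ry":0,"rz":0},{"tx":0.015,"ty":0.011,"tz":-0.445,"rx":0,"ry":0,"rz":0}]'
python3 -m inch '[{"tx":0,"ty":0,"tz":0,"rx":0,"ry":0,"rz":0},{"tx":0,"ty":0,"tz":0,"rx":0,"ry":0,"rz":0},{"tx":0,"ty":0,"tz":0,"rx":0,"ry":0,"rz":0},{"tx":0,"ty":0,"tz":0,"rx":0,"ry":0,"rz":0},{"tx":0,"ty":0,"tz":0,"rx":0,"ry":0,"rz":0},{"tx":0,"ty":0,"tz":0,"rx":0,"ry":0,"rz":0},{"tx":0,"ty":0,"tz":0,"rx":0,"ry":0,"rz":0}]' 50 50
python3 -m inch '[{"tx":0,"ty":0,"tz":0.01,"rx":0,"ry":0,"rz":0},{"tx":0,"ty":0,"tz":0.03,"rx":0,"ry":0,"rz":0},{"tx":0,"ty":0,"tz":0.06,"rx":0,"ry":0,"rz":0},{"tx":0,"ty":0,"tz":0.06,"rx":0,"ry":0,"rz":0}]'
python3 - <<'E'
from h import *
print(read_state()["position"])
cv2.imwrite("pics/s6.png",camera("scene")[120:300,340:500,::-1].repeat(3,0).repeat(3,1))
E
```

```text
clock: 9.95
position: [480.5, 296.3, 117.8]
ee_rot: [2.088, 2.346, 0.003]
force: [0.3, -0.3, 0.1]
grip_width: 85.1
finger_force: 0.0
clock: 10.65
position: [479.9, 296.6, 118.0]
ee_rot: [2.088, 2.347, 0.002]
force: [-2.4, -0.9, 5.6]
grip_width: 56.7
finger_force: 52.3
clock: 11.05
position: [480.4, 296.5, 136.2]
ee_rot: [2.087, 2.346, 0.004]
force: [-0.3, -0.3, -4.0]
grip_width: 56.6
finger_force: 53.8
[480.42338529 296.53231589 136.15219455]
```

View pics/s6.png

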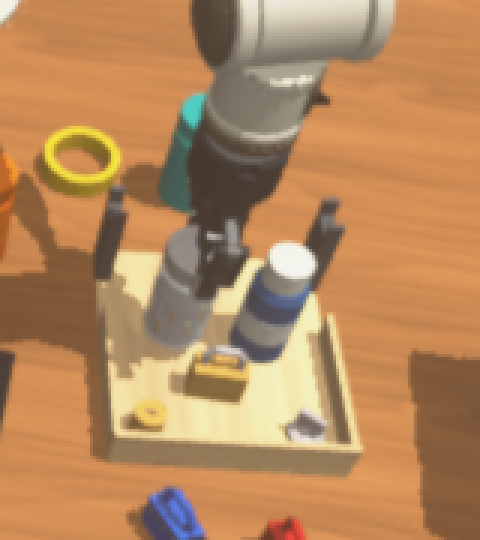

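The jar hangs upright at (180,290) in the crop, with the can and padlock unmoved. Carrying it to the mat.

```bash
python3 -m inch '[{"tx":0,"ty":0,"tz":0.1,"rx":0,"ry":0,"rz":0},{"tx":0.01,"ty":-0.03,"tz":0.2,"rx":0,"ry":0,"rz":0},{"tx":0.05,"ty":-0.12,"tz":0.2,"rx":0,"ry":0,"rz":0},{"tx":0.09,"ty":-0.23,"tz":0.2,"rx":0,"ry":0,"rz":0},{"tx":0.13,"ty":-0.36,"tz":0.2,"rx":0,"ry":0,"rz":0},{"tx":0.17,"ty":-0.49,"tz":0.2,"rx":0,"ry":0,"rz":0},{"tx":0.21,"ty":-0.62,"tz":0.2,"rx":0,"ry":0,"rz":0},{"tx":0.25,"ty":-0.75,"tz":0.2,"rx":0,"ry":0,"rz":0},{"tx":0.29,"ty":-0.88,"tz":0.2,"rx":0,"ry":0,"rz":0},{"tx":0.32,"ty":-0.96,"tz":0.2,"rx":0,"ry":0,"rz":0}]'
python3 -m inch '[{"tx":0.005,"ty":-0.1,"tz":0,"rx":0,"ry":0,"rz":0},{"tx":0.005,"ty":-0.15,"tz":-0.03,"rx":0,"ry":0,"rz":0},{"tx":0.005,"ty":-0.17,"tz":-0.1,"rx":0,"ry":0,"rz":0},{"tx":0.005,"ty":-0.17,"tz":-0.18,"rx":0,"ry":0,"rz":0},{"tx":0.005,"ty":-0.17,"tz":-0.23,"rx":0,"ry":0,"rz":0},{"tx":0.005,"ty":-0.17,"tz":-0.25,"rx":0,"ry":0,"rz":0},{"tx":0.005,"ty":-0.17,"tz":-0.25,"rx":0,"ry":0,"rz":0},{"tx":0.005,"ty":-0.17,"tz":-0.25,"rx":0,"ry":0,"rz":0}]'
```

```text
clock: 12.1
position: [575.8, 5.3, 194.3]
ee_rot: [2.091, 2.344, -0.001]
force: [-0.8, -0.0, -3.4]
grip_width: 56.8
finger_force: 55.3
clock: 12.9
position: [577.6, -42.6, 120.4]
ee_rot: [2.087, 2.346, 0.001]
force: [-0.1, -0.8, -3.4]
grip_width: 56.3
finger_force: 55.2
```

```bash
python3 -m inch '[{"tx":0,"ty":0,"tz":-0.012,"rx":0,"ry":0,"rz":0},{"tx":0,"ty":0,"tz":-0.022,"rx":0,"ry":0,"rz":0},{"tx":0,"ty":0,"tz":-0.022,"rx":0,"ry":0,"rz":0},{"tx":0,"ty":0,"tz":-0.022,"rx":0,"ry":0,"rz":0}]'
python3 -m inch '[{"tx":0,"ty":0,"tz":0,"rx":0,"ry":0,"rz":0},{"tx":0,"ty":0,"tz":0,"rx":0,"ry":0,"rz":0},{"tx":0,"ty":0,"tz":0,"rx":0,"ry":0,"rz":0},{"tx":0,"ty":0,"tz":0,"rx":0,"ry":0,"rz":0},{"tx":0,"ty":0,"tz":0,"rx":0,"ry":0,"rz":0}]' 85
python3 -m inch '[{"tx":0,"ty":0,"tz":0.08,"rx":0,"ry":0,"rz":0},{"tx":0,"ty":0,"tz":0.2,"rx":0,"ry":0,"rz":0},{"tx":0,"ty":0,"tz":0.33,"rx":0,"ry":0,"rz":0},{"tx":0,"ty":0.1,"tz":0.4,"rx":0,"ry":0,"rz":0},{"tx":-0.04,"ty":0.24,"tz":0.4,"rx":0,"ry":0,"rz":0},{"tx":-0.08,"ty":0.38,"tz":0.4,"rx":0,"ry":0,"rz":0},{"tx":-0.12,"ty":0.52,"tz":0.4,"rx":0,"ry":0,"rz":0},{"tx":-0.16,"ty":0.66,"tz":0.4,"rx":0,"ry":0,"rz":0},{"tx":-0.2,"ty":0.8,"tz":0.4,"rx":0,"ry":0,"rz":0},{"tx":-0.24,"ty":0.94,"tz":0.4,"rx":0,"ry":0,"rz":0}]'
python3 - <<'E'
from h import *
print(read_state()["position"])
E
```

```text
clock: 13.3
position: [577.2, -42.9, 113.2]
ee_rot: [2.088, 2.347, 0.0]
force: [0.5, -0.9, -2.7]
grip_width: 56.7
finger_force: 55.0
clock: 13.8
position: [577.1, -42.9, 113.1]
ee_rot: [2.088, 2.347, 0.0]
force: [-0.3, 0.4, -0.2]
grip_width: 84.9
finger_force: 0.0
clock: 14.8
position: [504.2, 240.8, 233.1]
ee_rot: [2.088, 2.347, 0.001]
force: [1.6, 0.5, 0.3]
grip_width: 85.0
finger_force: 0.0
[504.23963594 240.78094367 233.08128998]
```

```bash
python3 -m inch '[{"tx":-0.05,"ty":0.14,"tz":0,"rx":0,"ry":0,"rz":0},{"tx":-0.1,"ty":0.28,"tz":0,"rx":0,"ry":0,"rz":0},{"tx":-0.12,"ty":0.42,"tz":0,"rx":0,"ry":0,"rz":0},{"tx":-0.12,"ty":0.448,"tz":0,"rx":0,"ry":0,"rz":0},{"tx":-0.12,"ty":0.448,"tz":0,"rx":0,"ry":0,"rz":0},{"tx":-0.12,"ty":0.448,"tz":-0.05,"rx":0,"ry":0,"rz":0},{"tx":-0.12,"ty":0.448,"tz":-0.15,"rx":0,"ry":0,"rz":0},{"tx":-0.12,"ty":0.448,"tz":-0.22,"rx":0,"ry":0,"rz":0},{"tx":-0.12,"ty":0.448,"tz":-0.22,"rx":0,"ry":0,"rz":0}]' 75
python3 - <<'E'
from h import *
import pickle
c=get_calibration("wrist");print(read_state()["position"]);im=camera("wrist")[:,:,::-1].copy();cv2.imwrite("pics/w7.png",im);pickle.dump(c,open("w7.pkl","wb"))
E
```

```text
clock: 15.7
position: [466.9, 370.6, 162.0]
ee_rot: [-2.089, -2.342, 0.013]
force: [-0.5, 0.8, -0.4]
grip_width: 75.3
finger_force: 0.0
[466.8935243  370.56991741 161.99615488]
```

View pics/w7.png

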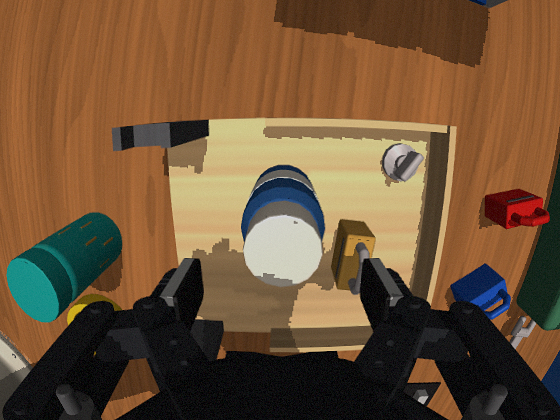

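The can cap is centred at (283,250), midway in column between the pads (185 and 381).

```bash
python3 - <<'E'
from h import *
import pickle
c=pickle.load(open("w7.pkl","rb"))
for u,v,z in[(283.5,250,133),(244,250,133),(324,250,133),(181,283,143),(385,283,143)]:print(plane("wrist",[u,v],z,c)[0].round(1))
E
```

```text
[468.3 376.8 133. ]
[448.6 374.4 133. ]
[488.5 379.1 133. ]
[418.4 356.  143. ]
[521.1 368.2 143. ]
```

```bash
python3 -m inch '[{"tx":0.004,"ty":0.017,"tz":0,"rx":0,"ry":0,"rz":0},{"tx":0.004,"ty":0.017,"tz":-0.05,"rx":0,"ry":0,"rz":0},{"tx":0.004,"ty":0.017,"tz":-0.1,"rx":0,"ry":0,"rz":0},{"tx":0.004,"ty":0.017,"tz":-0.133,"rx":0,"ry":0,"rz":0},{"tx":0.004,"ty":0.017,"tz":-0.133,"rx":0,"ry":0,"rz":0},{"tx":0.004,"ty":0.017,"tz":-0.133,"rx":0,"ry":0,"rz":0}]'
python3 -m inch '[{"tx":0,"ty":0,"tz":0,"rx":0,"ry":0,"rz":0},{"tx":0,"ty":0,"tz":0,"rx":0,"ry":0,"rz":0},{"tx":0,"ty":0,"tz":0,"rx":0,"ry":0,"rz":0},{"tx":0,"ty":0,"tz":0,"rx":0,"ry":0,"rz":0},{"tx":0,"ty":0,"tz":0,"rx":0,"ry":0,"rz":0},{"tx":0,"ty":0,"tz":0,"rx":0,"ry":0,"rz":0},{"tx":0,"ty":0,"tz":0,"rx":0,"ry":0,"rz":0}]' 34 50
python3 -m inch '[{"tx":0,"ty":0,"tz":0.01,"rx":0,"ry":0,"rz":0},{"tx":0,"ty":0,"tz":0.03,"rx":0,"ry":0,"rz":0},{"tx":0,"ty":0,"tz":0.06,"rx":0,"ry":0,"rz":0},{"tx":0,"ty":0,"tz":0.06,"rx":0,"ry":0,"rz":0}]'
```

```text
clock: 16.35
position: [469.9, 378.6, 126.5]
ee_rot: [-2.088, -2.347, 0.001]
force: [0.5, 0.5, 0.6]
grip_width: 75.2
finger_force: 0.0
clock: 17.05
position: [470.2, 379.0, 127.9]
ee_rot: [-2.088, -2.347, -0.001]
force: [-2.1, 0.3, 4.5]
grip_width: 39.6
finger_force: 50.0
clock: 17.45
position: [471.2, 379.2, 146.8]
ee_rot: [2.088, 2.346, 0.005]
force: [-0.8, 0.8, -2.1]
grip_width: 40.1
finger_force: 50.4
```

```bash
python3 -m inch '[{"tx":0,"ty":0,"tz":0.1,"rx":0,"ry":0,"rz":0},{"tx":0.01,"ty":-0.03,"tz":0.2,"rx":0,"ry":0,"rz":0},{"tx":0.05,"ty":-0.12,"tz":0.2,"rx":0,"ry":0,"rz":0},{"tx":0.09,"ty":-0.23,"tz":0.2,"rx":0,"ry":0,"rz":0},{"tx":0.14,"ty":-0.36,"tz":0.2,"rx":0,"ry":0,"rz":0},{"tx":0.19,"ty":-0.49,"tz":0.2,"rx":0,"ry":0,"rz":0},{"tx":0.24,"ty":-0.62,"tz":0.2,"rx":0,"ry":0,"rz":0},{"tx":0.29,"ty":-0.75,"tz":0.2,"rx":0,"ry":0,"rz":0},{"tx":0.34,"ty":-0.88,"tz":0.2,"rx":0,"ry":0,"rz":0},{"tx":0.37,"ty":-0.96,"tz":0.2,"rx":0,"ry":0,"rz":0}]'
python3 -m inch '[{"tx":0.007,"ty":-0.04,"tz":0,"rx":0,"ry":0,"rz":0},{"tx":0.007,"ty":-0.07,"tz":0,"rx":0,"ry":0,"rz":0},{"tx":0.007,"ty":-0.07,"tz":-0.08,"rx":0,"ry":0,"rz":0},{"tx":0.007,"ty":-0.07,"tz":-0.16,"rx":0,"ry":0,"rz":0},{"tx":0.007,"ty":-0.07,"tz":-0.23,"rx":0,"ry":0,"rz":0},{"tx":0.007,"ty":-0.07,"tz":-0.25,"rx":0,"ry":0,"rz":0},{"tx":0.007,"ty":-0.07,"tz":-0.25,"rx":0,"ry":0,"rz":0},{"tx":0.007,"ty":-0.07,"tz":-0.25,"rx":0,"ry":0,"rz":0}]'
```

```text
clock: 18.45
position: [582.1, 87.7, 205.2]
ee_rot: [2.09, 2.344, -0.0]
force: [-0.4, 1.0, -2.3]
grip_width: 39.7
finger_force: 51.0
clock: 19.25
position: [583.9, 70.2, 131.3]
ee_rot: [2.087, 2.347, 0.002]
force: [-0.3, 0.8, -0.0]
grip_width: 39.8
finger_force: 51.0
```

```bash
python3 -m inch '[{"tx":0,"ty":0,"tz":-0.015,"rx":0,"ry":0,"rz":0},{"tx":0,"ty":0,"tz":-0.026,"rx":0,"ry":0,"rz":0},{"tx":0,"ty":0,"tz":-0.026,"rx":0,"ry":0,"rz":0},{"tx":0,"ty":0,"tz":-0.026,"rx":0,"ry":0,"rz":0}]'
python3 -m inch '[{"tx":0,"ty":0,"tz":0,"rx":0,"ry":0,"rz":0},{"tx":0,"ty":0,"tz":0,"rx":0,"ry":0,"rz":0},{"tx":0,"ty":0,"tz":0,"rx":0,"ry":0,"rz":0},{"tx":0,"ty":0,"tz":0,"rx":0,"ry":0,"rz":0},{"tx":0,"ty":0,"tz":0,"rx":0,"ry":0,"rz":0}]' 75
python3 -m inch '[{"tx":0,"ty":0,"tz":0.08,"rx":0,"ry":0,"rz":0},{"tx":0,"ty":0,"tz":0.2,"rx":0,"ry":0,"rz":0},{"tx":0,"ty":0,"tz":0.33,"rx":0,"ry":0,"rz":0},{"tx":0,"ty":0.1,"tz":0.33,"rx":0,"ry":0,"rz":0},{"tx":-0.02,"ty":0.24,"tz":0.33,"rx":0,"ry":0,"rz":0},{"tx":-0.05,"ty":0.38,"tz":0.33,"rx":0,"ry":0,"rz":0},{"tx":-0.08,"ty":0.52,"tz":0.25,"rx":0,"ry":0,"rz":0},{"tx":-0.11,"ty":0.66,"tz":0.2,"rx":0,"ry":0,"rz":0},{"tx":-0.14,"ty":0.78,"tz":0.15,"rx":0,"ry":0,"rz":0},{"tx":-0.165,"ty":0.88,"tz":0.15,"rx":0,"ry":0,"rz":0}]'
python3 -m inch '[{"tx":0,"ty":0,"tz":0,"rx":0,"ry":0,"rz":0},{"tx":0,"ty":0,"tz":0,"rx":0,"ry":0,"rz":0}]' 50
python3 - <<'E'
from h import *
import pickle
c=get_calibration("wrist");s=read_state();print(s["position"]);im=camera("wrist")[:,:,::-1].copy();cv2.imwrite("pics/w8.png",im);pickle.dump(c,open("w8.pkl","wb"))
a=camera("scene")[150:350,200:520,::-1];cv2.imwrite("pics/s8.png",a.repeat(2,0).repeat(2,1))
E
```

```text
clock: 19.65
position: [583.9, 69.6, 122.9]
ee_rot: [2.088, 2.346, 0.002]
force: [0.7, 0.7, 0.9]
grip_width: 39.7
finger_force: 50.8
clock: 20.15
position: [583.2, 69.7, 122.2]
ee_rot: [-2.088, -2.347, 0.0]
force: [0.5, -0.7, -0.1]
grip_width: 74.7
finger_force: 0.0
clock: 21.15
position: [531.3, 335.1, 164.2]
ee_rot: [-2.086, -2.346, 0.007]
force: [0.9, 0.2, 0.9]
grip_width: 74.8
finger_force: 0.0
clock: 21.35
position: [533.7, 333.9, 167.2]
ee_rot: [2.086, 2.348, -0.0]
force: [-0.8, -0.8, 1.5]
grip_width: 50.3
finger_force: 0.0
[533.66088508 333.92872334 167.19929174]
```

View pics/w8.png

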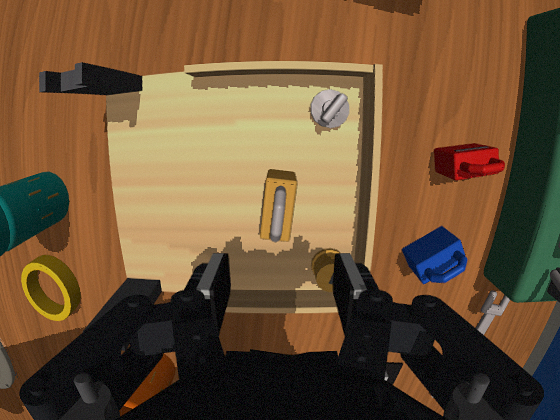

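View pics/s8.png

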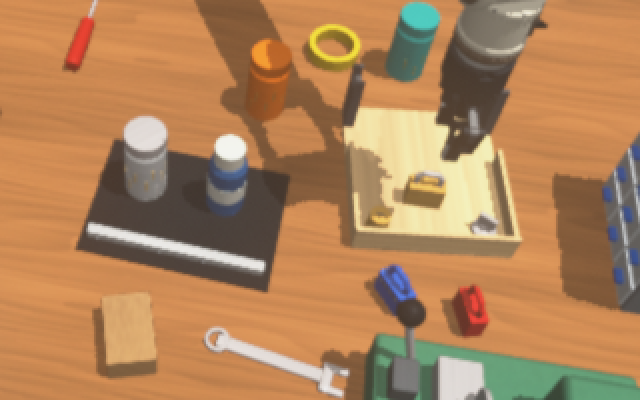

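The wrist view shows the padlock's top face with corners (268,182), (296,183), (290,242) and (261,240). The scene view shows can, jar and bar standing on the mat.

```bash
python3 - <<'E'
from h import *
import pickle
c=pickle.load(open("w8.pkl","rb"))
P=plane("wrist",[(268,182),(296,183),(290,242),(261,240)],50,c);print(P.round(1),P.mean(0))
d=(P[0]+P[1])/2-(P[2]+P[3])/2;print("len",np.linalg.norm(d),"yaw",np.degrees(np.arctan2(-d[0],d[1])),"thick",np.linalg.norm(P[0]-P[1]),np.linalg.norm(P[2]-P[3]))
b=plane("wrist",[(381,66),(365,309)],45,c);d=b[0]-b[1];print("wall",b,np.degrees(np.arctan2(-d[0],d[1])),np.linalg.norm(d))
s=read_state();print(s["position"],R.from_rotvec(s["ee_rot"]).as_matrix()[:,1])
# nest from scene + top
for n in("top","scene"):
    im=camera(n);t=np.array([512.,-330.5,14.]);u,v=proj(n,t)[0].astype(int);print(n,u,v)
    m=np.zeros(im.shape[:2],bool);m[v-25:v+25,u-30:u+30]=1
    for th in(90,110,130):
        k=rect(m&(im.max(2)<th));q=cv2.boxPoints(cv2.minAreaRect(k));Q=plane(n,q,14);e=[Q[1]-Q[0],Q[2]-Q[1]]
        print(th,Q.mean(0).round(1),[np.linalg.norm(a).round(1) for a in e],[np.degrees(np.arctan2(a[1],a[0])).round(1) for a in e])
E
```

```text
[[522.5 355.5  50. ]
 [543.3 357.2  50. ]
 [544.8 309.7  50. ]
 [521.9 308.6  50. ]] [533.11776671 332.73494087  50.        ]
len 47.15605565814621 yaw 0.5921713065065999 thick 20.915696548218545 22.90813810598092
wall [[596.42155742 454.92741456  45.        ]
 [621.7820499  249.20604895  45.        ]] 7.0277335374359655 207.278640595929
[534.31664338 332.78499369 167.50494548] [9.93336706e-01 1.15246977e-01 5.68075270e-04]
top 395 195
90 [ 511.4 -290.    14. ] [np.float64(22.9), np.float64(63.3)] [np.float64(-71.7), np.float64(-163.0)]
110 [ 512.  -330.4   14. ] [np.float64(60.9), np.float64(88.9)] [np.float64(-5.5), np.float64(-94.4)]
130 [ 512.4 -330.7   14. ] [np.float64(62.5), np.float64(91.0)] [np.float64(-5.3), np.float64(-94.2)]
scene 181 206Traceback (most recent call last):
  File "<stdin>", line 13, in <module>
  File "h.py", line 22, in rect
    return max(cs,key=cv2.contourArea)
ValueError: max() iterable argument is empty
```

```bash
python3 -m inch '[{"tx":-0.003,"ty":0,"tz":0,"rx":0,"ry":0,"rz":-0.2},{"tx":-0.003,"ty":0,"tz":-0.1,"rx":0,"ry":0,"rz":-0.2},{"tx":-0.003,"ty":0,"tz":-0.2,"rx":0,"ry":0,"rz":-0.2},{"tx":-0.003,"ty":0,"tz":-0.3,"rx":0,"ry":0,"rz":-0.2},{"tx":-0.003,"ty":0,"tz":-0.38,"rx":0,"ry":0,"rz":-0.2},{"tx":-0.003,"ty":0,"tz":-0.41,"rx":0,"ry":0,"rz":-0.2},{"tx":-0.003,"ty":0,"tz":-0.41,"rx":0,"ry":0,"rz":-0.2},{"tx":-0.003,"ty":0,"tz":-0.41,"rx":0,"ry":0,"rz":-0.2}]'
python3 -m inch '[{"tx":0,"ty":0,"tz":0,"rx":0,"ry":0,"rz":0},{"tx":0,"ty":0,"tz":0,"rx":0,"ry":0,"rz":0},{"tx":0,"ty":0,"tz":0,"rx":0,"ry":0,"rz":0},{"tx":0,"ty":0,"tz":0,"rx":0,"ry":0,"rz":0},{"tx":0,"ty":0,"tz":0,"rx":0,"ry":0,"rz":0},{"tx":0,"ty":0,"tz":0,"rx":0,"ry":0,"rz":0},{"tx":0,"ty":0,"tz":0,"rx":0,"ry":0,"rz":0}]' 18 60
python3 -m inch '[{"tx":0,"ty":0,"tz":0.01,"rx":0,"ry":0,"rz":0},{"tx":0,"ty":0,"tz":0.03,"rx":0,"ry":0,"rz":0},{"tx":0,"ty":0,"tz":0.1,"rx":0,"ry":0,"rz":0},{"tx":0,"ty":0,"tz":0.25,"rx":0,"ry":0,"rz":0},{"tx":0,"ty":0,"tz":0.4,"rx":0,"ry":0,"rz":0},{"tx":0,"ty":0,"tz":0.55,"rx":0,"ry":0,"rz":0},{"tx":0,"ty":0,"tz":0.6,"rx":0,"ry":0,"rz":0},{"tx":0,"ty":0,"tz":0.6,"rx":0,"ry":0,"rz":0}]'
```

```text
clock: 22.35
position: [534.0, 333.7, 45.7]
ee_rot: [2.208, 2.233, 0.003]
force: [0.6, 0.0, 0.9]
grip_width: 49.8
finger_force: 0.0
clock: 23.05
position: [533.9, 334.2, 46.1]
ee_rot: [2.208, 2.234, 0.004]
force: [-1.4, 0.2, 6.7]
grip_width: 23.2
finger_force: 60.3
clock: 23.85
position: [534.2, 334.2, 227.0]
ee_rot: [2.207, 2.233, 0.008]
force: [0.7, -0.3, -4.1]
grip_width: 23.0
finger_force: 59.5
```

```bash
python3 -m inch '[{"tx":0,"ty":-0.05,"tz":0,"rx":0,"ry":0,"rz":-0.05},{"tx":0,"ty":-0.13,"tz":0,"rx":0,"ry":0,"rz":-0.1},{"tx":0,"ty":-0.24,"tz":0,"rx":0,"ry":0,"rz":-0.17},{"tx":0,"ty":-0.36,"tz":0,"rx":0,"ry":0,"rz":-0.17},{"tx":0,"ty":-0.48,"tz":0,"rx":0,"ry":0,"rz":-0.17},{"tx":0,"ty":-0.6,"tz":0,"rx":0,"ry":0,"rz":-0.17},{"tx":0,"ty":-0.72,"tz":0,"rx":0,"ry":0,"rz":-0.17},{"tx":0,"ty":-0.84,"tz":0,"rx":0,"ry":0,"rz":-0.17},{"tx":0,"ty":-0.96,"tz":0,"rx":0,"ry":0,"rz":-0.17}]'
python3 -m inch '[{"tx":-0.01,"ty":-0.12,"tz":0,"rx":0,"ry":0,"rz":0},{"tx":-0.02,"ty":-0.24,"tz":0,"rx":0,"ry":0,"rz":0},{"tx":-0.03,"ty":-0.36,"tz":0,"rx":0,"ry":0,"rz":0},{"tx":-0.04,"ty":-0.48,"tz":0,"rx":0,"ry":0,"rz":0},{"tx":-0.05,"ty":-0.6,"tz":0,"rx":0,"ry":0,"rz":0},{"tx":-0.06,"ty":-0.72,"tz":0,"rx":0,"ry":0,"rz":0},{"tx":-0.07,"ty":-0.84,"tz":0,"rx":0,"ry":0,"rz":0},{"tx":-0.073,"ty":-0.96,"tz":0,"rx":0,"ry":0,"rz":0},{"tx":-0.073,"ty":-1,"tz":0,"rx":0,"ry":0,"rz":0}]'
python3 -m inch '[{"tx":0,"ty":-0.12,"tz":0,"rx":0,"ry":0,"rz":0},{"tx":0,"ty":-0.24,"tz":0,"rx":0,"ry":0,"rz":0},{"tx":0,"ty":-0.36,"tz":0,"rx":0,"ry":0,"rz":0},{"tx":0,"ty":-0.44,"tz":0,"rx":0,"ry":0,"rz":0},{"tx":0,"ty":-0.48,"tz":0,"rx":0,"ry":0,"rz":0},{"tx":0,"ty":-0.5,"tz":0,"rx":0,"ry":0,"rz":0},{"tx":0,"ty":-0.5,"tz":0,"rx":0,"ry":0,"rz":0},{"tx":0,"ty":-0.5,"tz":0,"rx":0,"ry":0,"rz":0}]'
python3 - <<'E'
from h import *
import pickle
c=get_calibration("wrist");s=read_state();print(s["position"],R.from_rotvec(s["ee_rot"]).as_matrix()[:,1]);im=camera("wrist")[:,:,::-1].copy();cv2.imwrite("pics/w9.png",im);pickle.dump(c,open("w9.pkl","wb"))
E
```

```text
clock: 24.75
position: [530.3, 43.7, 220.3]
ee_rot: [-2.304, -2.129, 0.007]
force: [1.3, 0.5, -2.8]
grip_width: 22.9
finger_force: 59.4
clock: 25.65
position: [508.2, -257.0, 220.4]
ee_rot: [-2.306, -2.125, 0.004]
force: [-0.3, 0.9, -3.1]
grip_width: 23.3
finger_force: 59.4
clock: 26.45
position: [511.0, -402.9, 223.6]
ee_rot: [-2.304, -2.134, -0.001]
force: [-0.3, 1.1, -1.6]
grip_width: 23.2
finger_force: 59.4
[ 511.03237538 -402.93911885  223.64845537] [ 9.97079281e-01 -7.63694757e-02 -7.80975582e-04]
```

View pics/w9.png

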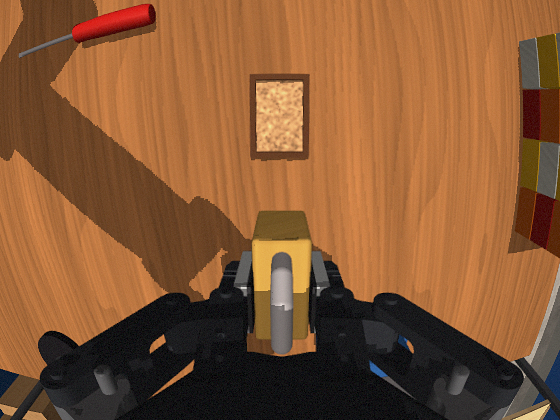

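The nest outline has corners (250,74), (309,75), (309,158) and (250,158), aligned with the tool, and the padlock hangs upright between the pads.

```bash
python3 - <<'E'
from h import *
import pickle
c=pickle.load(open("w9.pkl","rb"))
P=plane("wrist",[(250,74),(309,75),(309,158),(250,158)],14,c);print(P.round(1),P.mean(0),np.linalg.norm(P[0]-P[1]),np.linalg.norm(P[1]-P[2]))
s=read_state();print(s["position"])
E
```

```text
[[ 489.9 -285.2   14. ]
 [ 548.6 -290.8   14. ]
 [ 542.8 -375.6   14. ]
 [ 482.6 -371.    14. ]] [ 515.97141598 -330.69127885   14.        ] 58.93356550394603 85.01903291466965
[ 511.15187614 -402.94443059  223.95281291]
```

```bash
python3 -m inch '[{"tx":0.013,"ty":0.1,"tz":0,"rx":0,"ry":0,"rz":0},{"tx":0.013,"ty":0.2,"tz":0,"rx":0,"ry":0,"rz":0},{"tx":0.013,"ty":0.246,"tz":-0.05,"rx":0,"ry":0,"rz":0},{"tx":0.013,"ty":0.246,"tz":-0.15,"rx":0,"ry":0,"rz":0},{"tx":0.013,"ty":0.246,"tz":-0.28,"rx":0,"ry":0,"rz":0},{"tx":0.013,"ty":0.246,"tz":-0.4,"rx":0,"ry":0,"rz":0},{"tx":0.013,"ty":0.246,"tz":-0.5,"rx":0,"ry":0,"rz":0},{"tx":0.013,"ty":0.246,"tz":-0.54,"rx":0,"ry":0,"rz":0},{"tx":0.013,"ty":0.246,"tz":-0.54,"rx":0,"ry":0,"rz":0},{"tx":0.013,"ty":0.246,"tz":-0.54,"rx":0,"ry":0,"rz":0}]'
python3 - <<'E'
from h import *
print(read_state()["position"])
E
```

```text
clock: 27.5
position: [515.9, -331.0, 64.0]
ee_rot: [2.303, 2.133, 0.0]
force: [-0.1, -0.1, -2.6]
grip_width: 23.3
finger_force: 59.4
[ 515.87379656 -331.02355692   63.98060646]
```

```bash
python3 -m inch '[{"tx":0,"ty":0.005,"tz":-0.03,"rx":0,"ry":0,"rz":0},{"tx":0,"ty":0.005,"tz":-0.05,"rx":0,"ry":0,"rz":0},{"tx":0,"ty":0.005,"tz":-0.063,"rx":0,"ry":0,"rz":0},{"tx":0,"ty":0.005,"tz":-0.063,"rx":0,"ry":0,"rz":0},{"tx":0,"ty":0.005,"tz":-0.063,"rx":0,"ry":0,"rz":0}]'
python3 - <<'E'
from h import *
s=read_state();print(s["position"],s["force"])
E
```

```text
clock: 28.0
position: [515.1, -329.3, 44.1]
ee_rot: [2.305, 2.134, 0.0]
force: [-1.6, 2.2, 4.2]
grip_width: 22.9
finger_force: 60.4
[ 515.12368948 -329.27541731   44.09619422] [-1.58241769  2.20379933  4.17425813]
```

```bash
python3 -m inch '[{"tx":0,"ty":0,"tz":0,"rx":0,"ry":0,"rz":0},{"tx":0,"ty":0,"tz":0,"rx":0,"ry":0,"rz":0},{"tx":0,"ty":0,"tz":0,"rx":0,"ry":0,"rz":0},{"tx":0,"ty":0,"tz":0,"rx":0,"ry":0,"rz":0},{"tx":0,"ty":0,"tz":0.06,"rx":0,"ry":0,"rz":0},{"tx":0,"ty":0,"tz":0.18,"rx":0,"ry":0,"rz":0},{"tx":0,"ty":0,"tz":0.32,"rx":0,"ry":0,"rz":0},{"tx":0,"ty":0,"tz":0.46,"rx":0,"ry":0,"rz":0},{"tx":0,"ty":0,"tz":0.5,"rx":0,"ry":0,"rz":0},{"tx":0,"ty":0,"tz":0.5,"rx":0,"ry":0,"rz":0}]' 50
python3 - <<'E'
from h import *
c=get_calibration("wrist");s=read_state();print(s["position"])
cv2.imwrite("pics/w10.png",camera("wrist")[:,:,::-1]);cv2.imwrite("pics/s10.png",camera("scene")[:,:,::-1]);cv2.imwrite("pics/t10.png",camera("top")[:,:,::-1])
t=cv2.imread("pics/t10.png");s=cv2.imread("pics/s10.png")
b=[cv2.resize(s[180:240,140:220],(400,300),interpolation=2),cv2.resize(t[155:215,360:440],(400,300),interpolation=2)]
cv2.imwrite("pics/n10.png",np.hstack(b))
E
```

```text
clock: 29.0
position: [516.0, -330.2, 196.1]
ee_rot: [2.302, 2.13, 0.001]
force: [-0.1, -0.2, -0.3]
grip_width: 50.2
finger_force: 0.0
[ 516.04404221 -330.15671293  196.12233607]
```

View pics/n10.png

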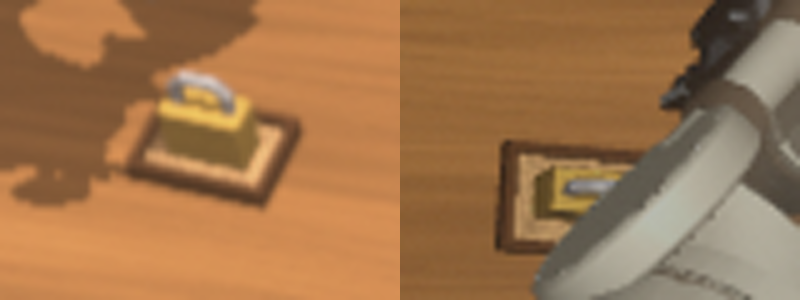

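The padlock stands upright in the nest; I'll check its offset numerically from the scene pixels: front-bottom edge (163,148) to (250,168) in the 5× crop, nest corners (160,110), (300,122), (265,207) and (128,172).

```bash
python3 - <<'E'
from h import *
f=lambda p,z:plane("scene",[(140+u/5-.4,180+v/5-.4) for u,v in p],z)
n=f([(160,105),(300,122),(265,207),(128,172)],14);e=f([(163,148),(250,168)],6);t=f([(165,100),(255,122)],48)
print(n.mean(0),e,np.linalg.norm(e[0]-e[1]),"front-edge mid minus 12:",e.mean(0)-[12,-1,0],t.mean(0)-[12,-1,0],np.linalg.norm(t[0]-t[1]))
E
python3 -m inch '[{"tx":0.03,"ty":0.1,"tz":0,"rx":0,"ry":0,"rz":0.1},{"tx":0.06,"ty":0.22,"tz":0,"rx":0,"ry":0,"rz":0.2},{"tx":0.09,"ty":0.36,"tz":0,"rx":0,"ry":0,"rz":0.37},{"tx":0.12,"ty":0.5,"tz":0,"rx":0,"ry":0,"rz":0.37},{"tx":0.15,"ty":0.64,"tz":0,"rx":0,"ry":0,"rz":0.37},{"tx":0.18,"ty":0.78,"tz":0,"rx":0,"ry":0,"rz":0.37},{"tx":0.205,"ty":0.9,"tz":0,"rx":0,"ry":0,"rz":0.37},{"tx":0.205,"ty":0.958,"tz":0,"rx":0,"ry":0,"rz":0.37},{"tx":0.205,"ty":0.958,"tz":0,"rx":0,"ry":0,"rz":0.37},{"tx":0.205,"ty":0.958,"tz":0,"rx":0,"ry":0,"rz":0.37}]' 85
python3 - <<'E'
from h import *
s=read_state();print(s["position"],R.from_rotvec(s["ee_rot"]).as_matrix()[:,1])
E
```

```text
[ 523.97956684 -325.64403271   14.        ] [[ 521.78782478 -358.54529691    6.        ]
 [ 526.21003778 -303.76526602    6.        ]] 54.95823643287307 front-edge mid minus 12: [ 511.99893128 -330.15528147    6.        ] [ 509.01681971 -321.98642009   48.        ] 55.978414142765324
clock: 30.15
position: [575.7, -42.2, 192.1]
ee_rot: [-2.087, -2.346, 0.002]
force: [-0.4, 0.3, -0.6]
grip_width: 84.9
finger_force: 0.0
[575.65021947 -42.21002887 192.06601388] [ 0.99322517  0.11618616 -0.0021278 ]
```

```bash
python3 - <<'E'
import cv2,numpy as np
im=cv2.imread("pics/w10.png");h=cv2.cvtColor(im,cv2.COLOR_BGR2HSV)
for v in range(150,262,4):
    print(v,"".join("#" if p[2]<55 else "d" if p[2]<125 and p[0]<16 else "g" if p[1]<70 else "B" if p[0]>=20 else "c" if p[1]<135 else "w" if p[0]<16 else "y" for p in h[v,215:350:2]))
E
```

```text
150 wwwwwwwwwwwwwwwwddddddddddddddddddddddddddddddddwwwwwwwwwwwwwwwwwwww
154 wwwwwwwwwwwwwwwwddddwwcwcwwwwwccccdwcwwwwwwcwdddwwwwwwwwwwwwwwwwwwww
158 wwwwwwwwwwwwwwwwddd#ccccccwwcccwccccccwwcccccdddwwwwwwwwwwwwwwwwwwww
162 wwwwwwwwwwwwwwwwddd#cwccwwwcBBccccccwccccwwwcdddwwwwwwwwwwwwwwwwwwww
166 wwwwwwwwwwwwwwwwddddccwcwcyyyyyyyyyyyyycwcccwdddwwwwwwwwwwwwwwwwwwww
170 wwwwwwwwwwwwwwwwddddccccwcyyyyyyyyyyyyywccccddddwwwwwwwwwwwwwwwwwwww
174 wwwwwwwwwwwwwwwwddddcccccyBBBBBBBBBBBBBycwwwddddwwwwwwwwwwwwwwwwwwww
178 wwwwwwwwwwwwwwwwwdddcwccccBBBBygdgyBBBBycwccddddwwwwwwwwwwwwwwwwwwww
182 wwwwwwwwwwwwwwwwwdddccBcwcBBBBgggggBBBBycccccdddwwwwwwwwwwwwwwwwwwww
186 wwwwwwwwwwwwwwwwwdddwwwwccBBBygggggBBBByccccwdddwwwwwwwwwwwwwwwwwwww
190 wwwwwwwwwwwwwwwwwdddcccwccBBBygggggBBBBycwyccdddwwwwwwwwwwwwwwwwwwww
194 wwwwwwwwwwwwwwwwwdddccccwcBBBBgggggBBBBycccwwdddwwwwwwwwwwwwwwwwwwww
198 wwwwwwwwwwwwwwwwwdddccccccyBBBgggggBBBByccccwdddwwwwwwwwwwwwwwwwwwww
202 wwwwwwwwwwwwwwwwwdddccccccyBBBgggggBBBBycwwwddddwwwwwwwwwwwwwwwwwwww
206 wwwwwwwwwwwwwwwwwdddwcwcccyBBBgggggBBBBycwccdddwwwwwwwwwwwwwwwwwwwww
210 w
[... 243 characters left out ...]
cyBBygggggBBBBwwwccdddwwwwwwwwwwwwwwwwwwwww
226 dwwwwwwwwwwwwwwwwddd######yByyydggyyyyy#####dddwwwwwwwwwwwwwwwwwwwww
230 dddwwwwwwwwwwwwwwddddddddddddddddddddddddddddddwwwwwwwwwwwwwwwwwwwww
234 ddddwwwwwwwwwwwwwwwwwwwwwwwwwwwwwwwwwwwwwwwwwwwwwwwwwwwwwwwwwwwwwwww
238 dddddddwwwwwwwwwdddwwwwwwwwwwwwwwwwwwwwwwwwdddwwwwwwwwwwwwwwwwwwwwww
242 ddddddddwwwwwddddddwwwwwwwwwwwwwwwwwwwwwwwwddddddwwwwwwwwwwwwwwwwwww
246 ddddddddddddddddddddwwwwwwwwwwwwwwwwwwwwwwwddddddwwwddddwwwwwwwwwwww
250 dddddddddddddddddddddddwddddddddddddddddddddddddddddddddddwwwwwwwwww
254 gdddd##ddddddddddddddddddddddddddddddddddddddddddddddddddddw###gggdg
258 dddd###ddddddddddddddddddddddddddddddddddddddddddddddddddddd###dgddg
```

The profile of the wrist image shows the padlock centred in the nest to within about 2 mm. Next the jar goes back.

```bash
python3 -m inch '[{"tx":0.004,"ty":-0.002,"tz":-0.08,"rx":0,"ry":0,"rz":0},{"tx":0.004,"ty":-0.002,"tz":-0.16,"rx":0,"ry":0,"rz":0},{"tx":0.004,"ty":-0.002,"tz":-0.23,"rx":0,"ry":0,"rz":0},{"tx":0.004,"ty":-0.002,"tz":-0.262,"rx":0,"ry":0,"rz":0},{"tx":0.004,"ty":-0.002,"tz":-0.262,"rx":0,"ry":0,"rz":0},{"tx":0.004,"ty":-0.002,"tz":-0.262,"rx":0,"ry":0,"rz":0}]'
python3 -m inch '[{"tx":0,"ty":0,"tz":0,"rx":0,"ry":0,"rz":0},{"tx":0,"ty":0,"tz":0,"rx":0,"ry":0,"rz":0},{"tx":0,"ty":0,"tz":0,"rx":0,"ry":0,"rz":0},{"tx":0,"ty":0,"tz":0,"rx":0,"ry":0,"rz":0},{"tx":0,"ty":0,"tz":0,"rx":0,"ry":0,"rz":0},{"tx":0,"ty":0,"tz":0,"rx":0,"ry":0,"rz":0}]' 50 50
python3 -m inch '[{"tx":0,"ty":0,"tz":0.02,"rx":0,"ry":0,"rz":0},{"tx":0,"ty":0,"tz":0.08,"rx":0,"ry":0,"rz":0},{"tx":0,"ty":0,"tz":0.2,"rx":0,"ry":0,"rz":0},{"tx":0,"ty":0,"tz":0.35,"rx":0,"ry":0,"rz":0},{"tx":0,"ty":0,"tz":0.5,"rx":0,"ry":0,"rz":0},{"tx":0,"ty":0,"tz":0.58,"rx":0,"ry":0,"rz":0},{"tx":0,"ty":0,"tz":0.58,"rx":0,"ry":0,"rz":0}]'
```

```text
clock: 30.75
position: [578.0, -43.2, 115.5]
ee_rot: [2.089, 2.345, 0.001]
force: [-0.9, -0.4, -0.2]
grip_width: 84.8
finger_force: 0.0
clock: 31.35
position: [578.1, -42.5, 116.4]
ee_rot: [2.087, 2.346, 0.0]
force: [-2.5, -0.4, 5.2]
grip_width: 56.9
finger_force: 52.2
clock: 32.05
position: [579.6, -42.7, 293.8]
ee_rot: [2.083, 2.341, 0.006]
force: [0.7, 0.2, -3.2]
grip_width: 56.9
finger_force: 54.5
```

```bash
python3 -m inch '[{"tx":-0.03,"ty":0.06,"tz":0,"rx":0,"ry":0,"rz":0},{"tx":-0.07,"ty":0.16,"tz":0,"rx":0,"ry":0,"rz":0},{"tx":-0.11,"ty":0.28,"tz":0,"rx":0,"ry":0,"rz":0},{"tx":-0.15,"ty":0.4,"tz":0,"rx":0,"ry":0,"rz":0},{"tx":-0.19,"ty":0.52,"tz":0,"rx":0,"ry":0,"rz":0},{"tx":-0.23,"ty":0.64,"tz":0,"rx":0,"ry":0,"rz":0},{"tx":-0.27,"ty":0.76,"tz":0,"rx":0,"ry":0,"rz":0},{"tx":-0.3,"ty":0.88,"tz":0,"rx":0,"ry":0,"rz":0},{"tx":-0.32,"ty":0.96,"tz":0,"rx":0,"ry":0,"rz":0},{"tx":-0.328,"ty":1,"tz":0,"rx":0,"ry":0,"rz":0}]'
python3 -m inch '[{"tx":0,"ty":0.08,"tz":0,"rx":0,"ry":0,"rz":0},{"tx":0,"ty":0.13,"tz":-0.03,"rx":0,"ry":0,"rz":0},{"tx":0,"ty":0.13,"tz":-0.1,"rx":0,"ry":0,"rz":0},{"tx":0,"ty":0.13,"tz":-0.22,"rx":0,"ry":0,"rz":0},{"tx":0,"ty":0.13,"tz":-0.34,"rx":0,"ry":0,"rz":0},{"tx":0,"ty":0.13,"tz":-0.44,"rx":0,"ry":0,"rz":0},{"tx":0,"ty":0.13,"tz":-0.51,"rx":0,"ry":0,"rz":0},{"tx":0,"ty":0.13,"tz":-0.53,"rx":0,"ry":0,"rz":0},{"tx":0,"ty":0.13,"tz":-0.53,"rx":0,"ry":0,"rz":0},{"tx":0,"ty":0.13,"tz":-0.53,"rx":0,"ry":0,"rz":0}]'
```

```text
clock: 33.05
position: [476.5, 259.8, 285.7]
ee_rot: [-2.083, -2.347, 0.006]
force: [0.3, 0.5, -3.5]
grip_width: 56.7
finger_force: 54.4
clock: 34.05
position: [479.9, 296.9, 130.6]
ee_rot: [2.088, 2.346, 0.002]
force: [-0.2, 0.1, -3.8]
grip_width: 56.6
finger_force: 54.5
```

Right on target; lowering 9 mm, releasing, and moving to the can.

```bash
python3 -m inch '[{"tx":0,"ty":0,"tz":-0.015,"rx":0,"ry":0,"rz":0},{"tx":0,"ty":0,"tz":-0.03,"rx":0,"ry":0,"rz":0},{"tx":0,"ty":0,"tz":-0.03,"rx":0,"ry":0,"rz":0},{"tx":0,"ty":0,"tz":-0.03,"rx":0,"ry":0,"rz":0}]'
python3 -m inch '[{"tx":0,"ty":0,"tz":0,"rx":0,"ry":0,"rz":0},{"tx":0,"ty":0,"tz":0,"rx":0,"ry":0,"rz":0},{"tx":0,"ty":0,"tz":0,"rx":0,"ry":0,"rz":0},{"tx":0,"ty":0,"tz":0,"rx":0,"ry":0,"rz":0},{"tx":0,"ty":0,"tz":0,"rx":0,"ry":0,"rz":0}]' 82
python3 -m inch '[{"tx":0,"ty":0,"tz":0.08,"rx":0,"ry":0,"rz":0},{"tx":0,"ty":0,"tz":0.2,"rx":0,"ry":0,"rz":0},{"tx":0,"ty":-0.03,"tz":0.33,"rx":0,"ry":0,"rz":0},{"tx":0.05,"ty":-0.12,"tz":0.33,"rx":0,"ry":0,"rz":0},{"tx":0.11,"ty":-0.24,"tz":0.33,"rx":0,"ry":0,"rz":0},{"tx":0.17,"ty":-0.36,"tz":0.33,"rx":0,"ry":0,"rz":0},{"tx":0.23,"ty":-0.48,"tz":0.33,"rx":0,"ry":0,"rz":0},{"tx":0.29,"ty":-0.6,"tz":0.33,"rx":0,"ry":0,"rz":0},{"tx":0.34,"ty":-0.7,"tz":0.33,"rx":0,"ry":0,"rz":0},{"tx":0.347,"ty":-0.757,"tz":0.33,"rx":0,"ry":0,"rz":0}]'
python3 -m inch '[{"tx":0,"ty":0,"tz":0,"rx":0,"ry":0,"rz":0},{"tx":0,"ty":0,"tz":0,"rx":0,"ry":0,"rz":0}]' 75
```

```text
clock: 34.45
position: [480.0, 297.0, 121.5]
ee_rot: [2.088, 2.346, 0.003]
force: [1.2, 0.4, -0.5]
grip_width: 56.7
finger_force: 54.4
clock: 34.95
position: [479.1, 296.8, 120.7]
ee_rot: [-2.088, -2.347, 0.0]
force: [-0.1, -0.8, 0.3]
grip_width: 82.1
finger_force: 0.0
clock: 35.95
position: [584.3, 67.2, 219.7]
ee_rot: [2.091, 2.344, 0.0]
force: [1.0, 0.8, 0.3]
grip_width: 81.8
finger_force: 0.0
clock: 36.15
position: [582.7, 70.3, 219.6]
ee_rot: [-2.088, -2.346, -0.0]
force: [0.6, -0.1, -0.7]
grip_width: 74.9
finger_force: 0.0
```

```bash
python3 -m inch '[{"tx":0.003,"ty":-0.002,"tz":-0.1,"rx":0,"ry":0,"rz":0},{"tx":0.003,"ty":-0.002,"tz":-0.2,"rx":0,"ry":0,"rz":0},{"tx":0.003,"ty":-0.002,"tz":-0.28,"rx":0,"ry":0,"rz":0},{"tx":0.003,"ty":-0.002,"tz":-0.325,"rx":0,"ry":0,"rz":0},{"tx":0.003,"ty":-0.002,"tz":-0.325,"rx":0,"ry":0,"rz":0},{"tx":0.003,"ty":-0.002,"tz":-0.325,"rx":0,"ry":0,"rz":0}]'
python3 -m inch '[{"tx":0,"ty":0,"tz":0,"rx":0,"ry":0,"rz":0},{"tx":0,"ty":0,"tz":0,"rx":0,"ry":0,"rz":0},{"tx":0,"ty":0,"tz":0,"rx":0,"ry":0,"rz":0},{"tx":0,"ty":0,"tz":0,"rx":0,"ry":0,"rz":0},{"tx":0,"ty":0,"tz":0,"rx":0,"ry":0,"rz":0},{"tx":0,"ty":0,"tz":0,"rx":0,"ry":0,"rz":0},{"tx":0,"ty":0,"tz":0,"rx":0,"ry":0,"rz":0}]' 34 50
python3 -m inch '[{"tx":0,"ty":0,"tz":0.02,"rx":0,"ry":0,"rz":0},{"tx":0,"ty":0,"tz":0.08,"rx":0,"ry":0,"rz":0},{"tx":0,"ty":0,"tz":0.2,"rx":0,"ry":0,"rz":0},{"tx":0,"ty":0,"tz":0.35,"rx":0,"ry":0,"rz":0},{"tx":0,"ty":0,"tz":0.5,"rx":0,"ry":0,"rz":0},{"tx":0,"ty":0,"tz":0.58,"rx":0,"ry":0,"rz":0},{"tx":0,"ty":0,"tz":0.58,"rx":0,"ry":0,"rz":0}]'
python3 - <<'E'
from h import *
print(read_state()["position"])
E
```

```text
clock: 36.75
position: [584.6, 69.7, 123.2]
ee_rot: [2.087, 2.347, 0.001]
force: [0.0, -0.4, 0.1]
grip_width: 75.1
finger_force: 0.0
clock: 37.45
position: [584.7, 68.9, 123.8]
ee_rot: [2.088, 2.346, 0.001]
force: [-2.4, 0.7, 5.4]
grip_width: 39.7
finger_force: 49.5
clock: 38.15
position: [586.3, 68.9, 301.8]
ee_rot: [2.083, 2.341, 0.009]
force: [0.8, 0.7, -2.1]
grip_width: 39.5
finger_force: 50.6
[586.34486592  68.90166736 301.82455661]
```

```bash
python3 -m inch '[{"tx":-0.03,"ty":0.06,"tz":0,"rx":0,"ry":0,"rz":0},{"tx":-0.07,"ty":0.16,"tz":0,"rx":0,"ry":0,"rz":0},{"tx":-0.11,"ty":0.28,"tz":0,"rx":0,"ry":0,"rz":0},{"tx":-0.16,"ty":0.4,"tz":0,"rx":0,"ry":0,"rz":0},{"tx":-0.21,"ty":0.52,"tz":0,"rx":0,"ry":0,"rz":0},{"tx":-0.26,"ty":0.64,"tz":0,"rx":0,"ry":0,"rz":0},{"tx":-0.31,"ty":0.76,"tz":0,"rx":0,"ry":0,"rz":0},{"tx":-0.35,"ty":0.88,"tz":0,"rx":0,"ry":0,"rz":0},{"tx":-0.375,"ty":0.96,"tz":0,"rx":0,"ry":0,"rz":0},{"tx":-0.382,"ty":1,"tz":0,"rx":0,"ry":0,"rz":0}]'
python3 -m inch '[{"tx":0,"ty":0.033,"tz":0,"rx":0,"ry":0,"rz":0},{"tx":0,"ty":0.033,"tz":0,"rx":0,"ry":0,"rz":0},{"tx":0,"ty":0.033,"tz":-0.08,"rx":0,"ry":0,"rz":0},{"tx":0,"ty":0.033,"tz":-0.2,"rx":0,"ry":0,"rz":0},{"tx":0,"ty":0.033,"tz":-0.32,"rx":0,"ry":0,"rz":0},{"tx":0,"ty":0.033,"tz":-0.43,"rx":0,"ry":0,"rz":0},{"tx":0,"ty":0.033,"tz":-0.51,"rx":0,"ry":0,"rz":0},{"tx":0,"ty":0.033,"tz":-0.53,"rx":0,"ry":0,"rz":0},{"tx":0,"ty":0.033,"tz":-0.53,"rx":0,"ry":0,"rz":0},{"tx":0,"ty":0.033,"tz":-0.53,"rx":0,"ry":0,"rz":0}]'
python3 - <<'E'
from h import *
print(read_state()["position"])
E
```

```text
clock: 39.15
position: [467.7, 370.6, 294.1]
ee_rot: [-2.085, -2.348, 0.005]
force: [-0.1, -0.0, -1.5]
grip_width: 39.6
finger_force: 50.5
clock: 40.15
position: [470.9, 379.1, 139.0]
ee_rot: [2.088, 2.345, 0.004]
force: [0.5, 0.5, -1.2]
grip_width: 39.7
finger_force: 50.6
[470.90293716 379.05190228 139.00083168]
```

```bash
python3 -m inch '[{"tx":0,"ty":0,"tz":-0.015,"rx":0,"ry":0,"rz":0},{"tx":0,"ty":0,"tz":-0.033,"rx":0,"ry":0,"rz":0},{"tx":0,"ty":0,"tz":-0.033,"rx":0,"ry":0,"rz":0},{"tx":0,"ty":0,"tz":-0.033,"rx":0,"ry":0,"rz":0}]'
python3 - <<'E'
from h import *
s=read_state();print(s["position"],s["force"])
E
python3 -m inch '[{"tx":0,"ty":0,"tz":0,"rx":0,"ry":0,"rz":0},{"tx":0,"ty":0,"tz":0,"rx":0,"ry":0,"rz":0},{"tx":0,"ty":0,"tz":0,"rx":0,"ry":0,"rz":0},{"tx":0,"ty":0,"tz":0,"rx":0,"ry":0,"rz":0},{"tx":0,"ty":0,"tz":0,"rx":0,"ry":0,"rz":0}]' 72
python3 -m inch '[{"tx":0,"ty":0,"tz":0.08,"rx":0,"ry":0,"rz":0},{"tx":0,"ty":0,"tz":0.2,"rx":0,"ry":0,"rz":0},{"tx":0,"ty":0,"tz":0.33,"rx":0,"ry":0,"rz":0},{"tx":0.06,"ty":-0.1,"tz":0.4,"rx":0,"ry":0,"rz":-0.1},{"tx":0.13,"ty":-0.2,"tz":0.4,"rx":0,"ry":0,"rz":-0.2},{"tx":0.21,"ty":-0.31,"tz":0.4,"rx":0,"ry":0,"rz":-0.34},{"tx":0.29,"ty":-0.43,"tz":0.4,"rx":0,"ry":0,"rz":-0.34},{"tx":0.37,"ty":-0.55,"tz":0.4,"rx":0,"ry":0,"rz":-0.34},{"tx":0.45,"ty":-0.67,"tz":0.4,"rx":0,"ry":0,"rz":-0.34},{"tx":0.53,"ty":-0.79,"tz":0.4,"rx":0,"ry":0,"rz":-0.34}]'
python3 -m inch '[{"tx":0.05,"ty":-0.12,"tz":0,"rx":0,"ry":0,"rz":0},{"tx":0.1,"ty":-0.24,"tz":0,"rx":0,"ry":0,"rz":0},{"tx":0.144,"ty":-0.36,"tz":0,"rx":0,"ry":0,"rz":0},{"tx":0.144,"ty":-0.437,"tz":-0.1,"rx":0,"ry":0,"rz":0},{"tx":0.144,"ty":-0.437,"tz":-0.24,"rx":0,"ry":0,"rz":0},{"tx":0.144,"ty":-0.437,"tz":-0.38,"rx":0,"ry":0,"rz":0},{"tx":0.144,"ty":-0.437,"tz":-0.5,"rx":0,"ry":0,"rz":0},{"tx":0.144,"ty":-0.437,"tz":-0.55,"rx":0,"ry":0,"rz":0},{"tx":0.144,"ty":-0.437,"tz":-0.55,"rx":0,"ry":0,"rz":0},{"tx":0.144,"ty":-0.437,"tz":-0.55,"rx":0,"ry":0,"rz":0}]' 40
python3 - <<'E'
from h import *
s=read_state();print(s["position"],R.from_rotvec(s["ee_rot"]).as_matrix()[:,1])
E
```

```text
clock: 40.55
position: [469.4, 379.4, 128.2]
ee_rot: [-2.088, -2.347, -0.001]
force: [-3.6, -0.2, 4.6]
grip_width: 39.9
finger_force: 50.0
[469.41080456 379.39816245 128.1911776 ] [-3.61740985 -0.21011924  4.60328275]
clock: 41.05
position: [469.6, 378.9, 127.2]
ee_rot: [2.088, 2.347, -0.0]
force: [-0.1, -0.1, 0.2]
grip_width: 72.0
finger_force: 0.0
clock: 42.05
position: [629.4, 140.3, 247.3]
ee_rot: [2.289, 2.152, 0.0]
force: [0.2, 0.0, -0.4]
grip_width: 71.7
finger_force: 0.0
clock: 43.05
position: [673.0, 10.8, 84.2]
ee_rot: [2.287, 2.151, 0.003]
force: [0.9, 0.2, 1.3]
grip_width: 40.2
finger_force: 0.0
[673.01056942  10.79796239  84.19073322] [ 0.9981066  -0.06144509  0.00277705]
```

```bash
python3 - <<'E'
from h import *
t=camera("top")[:,:,::-1].copy();cv2.imwrite("pics/t11.png",t);o=cv2.imread("pics/top0.png")
for n,u,v in(("can",122.6,206.4),("jar",157.4,202.6)):
    u,v=int(u),int(v);T=o[v-12:v+13,u-15:u+16];S=t[v-22:v+23,u-25:u+26]
    r=cv2.matchTemplate(S,T,cv2.TM_CCOEFF_NORMED);_,m,_,l=cv2.minMaxLoc(r);print(n,m,l[0]-10,l[1]-10)
E
python3 -m inch '[{"tx":0,"ty":0,"tz":-0.08,"rx":0,"ry":0,"rz":0},{"tx":0,"ty":0,"tz":-0.15,"rx":0,"ry":0,"rz":0},{"tx":0,"ty":0,"tz":-0.185,"rx":0,"ry":0,"rz":0},{"tx":0,"ty":0,"tz":-0.185,"rx":0,"ry":0,"rz":0},{"tx":0,"ty":0,"tz":-0.185,"rx":0,"ry":0,"rz":0}]'
python3 -m inch '[{"tx":0,"ty":0,"tz":0,"rx":0,"ry":0,"rz":0},{"tx":0,"ty":0,"tz":0,"rx":0,"ry":0,"rz":0},{"tx":0,"ty":0,"tz":0,"rx":0,"ry":0,"rz":0},{"tx":0,"ty":0,"tz":0,"rx":0,"ry":0,"rz":0},{"tx":0,"ty":0,"tz":0,"rx":0,"ry":0,"rz":0},{"tx":0,"ty":0,"tz":0,"rx":0,"ry":0,"rz":0}]' 8 60
python3 -m inch '[{"tx":0,"ty":0,"tz":0.02,"rx":0,"ry":0,"rz":0},{"tx":0,"ty":0,"tz":0.1,"rx":0,"ry":0,"rz":0},{"tx":0,"ty":0,"tz":0.24,"rx":0,"ry":0,"rz":0},{"tx":0,"ty":0,"tz":0.4,"rx":0,"ry":0,"rz":0},{"tx":0,"ty":0,"tz":0.56,"rx":0,"ry":0,"rz":0},{"tx":0,"ty":0,"tz":0.72,"rx":0,"ry":0,"rz":0},{"tx":0,"ty":0,"tz":0.75,"rx":0,"ry":0,"rz":0},{"tx":0,"ty":0,"tz":0.75,"rx":0,"ry":0,"rz":0}]'
```

```text
can 0.9832330942153931 0 0
jar 0.9231844544410706 0 0
clock: 43.6
position: [673.0, 10.7, 28.6]
ee_rot: [2.287, 2.151, 0.002]
force: [-0.4, 0.1, 0.1]
grip_width: 39.3
finger_force: 0.0
clock: 44.2
position: [673.1, 10.7, 28.6]
ee_rot: [2.287, 2.15, 0.003]
force: [-1.4, -0.0, 6.2]
grip_width: 12.1
finger_force: 61.2
clock: 45.0
position: [672.7, 10.7, 254.5]
ee_rot: [2.286, 2.149, 0.004]
force: [0.0, 1.1, -2.4]
grip_width: 11.8
finger_force: 60.4
```

```bash
python3 -m inch '[{"tx":-0.06,"ty":0.06,"tz":0,"rx":0,"ry":0,"rz":0.05},{"tx":-0.15,"ty":0.16,"tz":0,"rx":0,"ry":0,"rz":0.1},{"tx":-0.26,"ty":0.28,"tz":0,"rx":0,"ry":0,"rz":0.15},{"tx":-0.37,"ty":0.4,"tz":0,"rx":0,"ry":0,"rz":0.2},{"tx":-0.48,"ty":0.52,"tz":0,"rx":0,"ry":0,"rz":0.25},{"tx":-0.59,"ty":0.64,"tz":0,"rx":0,"ry":0,"rz":0.3},{"tx":-0.7,"ty":0.76,"tz":0,"rx":0,"ry":0,"rz":0.34},{"tx":-0.81,"ty":0.88,"tz":0,"rx":0,"ry":0,"rz":0.34},{"tx":-0.9,"ty":0.97,"tz":0,"rx":0,"ry":0,"rz":0.34},{"tx":-0.932,"ty":1,"tz":0,"rx":0,"ry":0,"rz":0.34}]'
python3 -m inch '[{"tx":0,"ty":0.037,"tz":0,"rx":0,"ry":0,"rz":0},{"tx":0,"ty":0.037,"tz":0,"rx":0,"ry":0,"rz":0},{"tx":0,"ty":0.037,"tz":-0.05,"rx":0,"ry":0,"rz":0},{"tx":0,"ty":0.037,"tz":-0.15,"rx":0,"ry":0,"rz":0},{"tx":0,"ty":0.037,"tz":-0.25,"rx":0,"ry":0,"rz":0},{"tx":0,"ty":0.037,"tz":-0.33,"rx":0,"ry":0,"rz":0},{"tx":0,"ty":0.037,"tz":-0.35,"rx":0,"ry":0,"rz":0},{"tx":0,"ty":0.037,"tz":-0.35,"rx":0,"ry":0,"rz":0},{"tx":0,"ty":0.037,"tz":-0.35,"rx":0,"ry":0,"rz":0}]'
python3 - <<'E'
from h import *
s=read_state();print(s["position"],s["force"],R.from_rotvec(s["ee_rot"]).as_matrix()[:,1])
c=get_calibration("wrist");im=camera("wrist")[:,:,::-1].copy();cv2.imwrite("pics/w12.png",im)
import pickle;pickle.dump(c,open("w12.pkl","wb"))
E
```

```text
clock: 46.0
position: [388.0, 312.2, 248.6]
ee_rot: [-2.082, -2.348, 0.009]
force: [1.1, -0.3, -2.2]
grip_width: 11.8
finger_force: 60.3
clock: 46.9
position: [393.5, 322.0, 148.0]
ee_rot: [2.089, 2.345, 0.003]
force: [-0.3, -0.7, -0.0]
grip_width: 12.3
finger_force: 60.3
[393.48701095 321.9709007  148.01573818] [-0.28735906 -0.65222758 -0.03036999] [0.9933302  0.11528784 0.0019577 ]
```

```bash
python3 -m inch '[{"tx":-0.001,"ty":0,"tz":-0.04,"rx":0,"ry":0,"rz":0},{"tx":-0.001,"ty":0,"tz":-0.08,"rx":0,"ry":0,"rz":0},{"tx":-0.001,"ty":0,"tz":-0.105,"rx":0,"ry":0,"rz":0},{"tx":-0.001,"ty":0,"tz":-0.115,"rx":0,"ry":0,"rz":0},{"tx":-0.001,"ty":0,"tz":-0.115,"rx":0,"ry":0,"rz":0},{"tx":-0.001,"ty":0,"tz":-0.115,"rx":0,"ry":0,"rz":0}]'
python3 - <<'E'
from h import *
s=read_state();print(s["position"],s["force"])
E
```

```text
clock: 47.55
position: [391.2, 321.7, 113.5]
ee_rot: [-2.087, -2.347, 0.004]
force: [-8.0, -5.4, 16.3]
grip_width: 12.4
finger_force: 62.5
[391.225817   321.71945547 113.54099098] [-8.00127846 -5.41122797 16.31706413]
```

```bash
python3 -m inch '[{"tx":0.003,"ty":0,"tz":0.005,"rx":0,"ry":0,"rz":0},{"tx":0.003,"ty":0,"tz":0.005,"rx":0,"ry":0,"rz":0},{"tx":0.003,"ty":0,"tz":0.005,"rx":0,"ry":0,"rz":0}]'
python3 -m inch '[{"tx":0,"ty":0,"tz":0,"rx":0,"ry":0,"rz":0},{"tx":0,"ty":0,"tz":0,"rx":0,"ry":0,"rz":0},{"tx":0,"ty":0,"tz":0,"rx":0,"ry":0,"rz":0},{"tx":0,"ty":0,"tz":0,"rx":0,"ry":0,"rz":0},{"tx":0,"ty":0,"tz":0,"rx":0,"ry":0,"rz":0}]' 36
python3 -m inch '[{"tx":0,"ty":0,"tz":0.05,"rx":0,"ry":0,"rz":0},{"tx":0,"ty":0,"tz":0.15,"rx":0,"ry":0,"rz":0},{"tx":0,"ty":0,"tz":0.3,"rx":0,"ry":0,"rz":0},{"tx":0,"ty":0,"tz":0.45,"rx":0,"ry":0,"rz":0},{"tx":0,"ty":0,"tz":0.5,"rx":0,"ry":0,"rz":0},{"tx":0,"ty":0,"tz":0.5,"rx":0,"ry":0,"rz":0}]' 
python3 - <<'E'
from h import *
c=get_calibration("wrist");s=read_state();print(s["position"],c["xyz"]);im=camera("wrist")[:,:,::-1].copy();cv2.imwrite("pics/w13.png",im)
h=cv2.cvtColor(im,cv2.COLOR_BGR2HSV)
# bar: bright, unsaturated, in the strip around its expected projection
y=np.array([-np.sin(.119),np.cos(.119),0]);C=np.array([391.7,322.2,102.])
print(proj("wrist",[C+120*y,C,C-120*y],c).round(1))
m=((h[:,:,1]<50)&(h[:,:,2]>140));m2=np.zeros_like(m)
u,v=proj("wrist",C+110*y,c)[0].astype(int);m2[v-50:,u-30:u+31]=1
k=rect(m&m2);r=cv2.minAreaRect(k);print(r)
b=cv2.boundingRect(k);e=[]
for vv in np.linspace(b[1]+6,b[1]+b[3]-6,7).astype(int):
    w=np.where((m&m2)[vv])[0];e.append([w.mean(),vv])
P=plane("wrist",e,102,c);d=np.polyfit(P[:,1],P[:,0],1);print(b,P.round(1).tolist(),"yaw",-np.arctan(d[0]),"x at 322",np.polyval(d,322.2))
print(plane("wrist",[[e[0][0],b[1]],[e[-1][0],b[1]+b[3]]],102,c))
for n in("top","scene"):cv2.imwrite(f"pics/{n}13.png",camera(n)[:,:,::-1])
E
```

```text
clock: 47.85
position: [392.9, 322.1, 113.6]
ee_rot: [2.088, 2.347, 0.0]
force: [0.7, 0.4, 0.4]
grip_width: 12.2
finger_force: 60.6
clock: 48.35
position: [392.7, 322.0, 113.8]
ee_rot: [-2.088, -2.347, -0.0]
force: [-0.2, 0.1, 0.2]
grip_width: 35.9
finger_force: 0.0
clock: 48.95
position: [394.3, 322.8, 267.2]
ee_rot: [2.087, 2.345, 0.01]
force: [-0.2, 0.4, -0.6]
grip_width: 36.2
finger_force: 0.0
[394.33945575 322.77067417 267.2378407 ] [386.30215188 393.2744211  388.15321068]
[[275.1  62.5]
 [275.6 196.7]
 [276.6 308.9]]
((278.0, 157.5), (191.0, 16.0), 90.0)
(270, 62, 17, 192) [[381.0, 436.7, 102.0], [384.1, 410.2, 102.0], [387.2, 384.0, 102.0], [389.8, 357.5, 102.0], [392.9, 330.5, 102.0], [396.2, 302.3, 102.0], [398.6, 272.3, 102.0]] yaw 0.10810073235858808 x at 322 393.6626717049932
[[380.3560053  442.11196784 102.        ]
 [399.33771577 266.09037931 102.        ]]
```

```bash
python3 - <<'E'
from h import *
for n,R in(("scene",[("all caddy",370,180,90,95),("bar L",372,184,26,16),("bar R",430,184,28,16),("can",424,203,20,36),("jar",390,203,24,36),("cyl",383,250,14,14),("thumb",434,255,20,15)]),("top",[("can",111,196,26,20),("jar",146,192,26,22)])):
    o=cv2.imread(f"pics/{n}0.png");t=cv2.imread(f"pics/{n}13.png")
    for nm,u,v,w,h in R:
        T=o[v:v+h,u:u+w];S=t[v-6:v+h+6,u-6:u+w+6];r=cv2.matchTemplate(S,T,cv2.TM_CCOEFF_NORMED);_,m,_,l=cv2.minMaxLoc(r)
        print(n,nm,round(m,3),l[0]-6,l[1]-6)
h=cv2.cvtColor(cv2.imread("pics/scene13.png"),cv2.COLOR_BGR2HSV);s=read_state();print(s["clock"],s["qd"].round(3))
E
```

```text
scene all caddy 0.878 0 0
scene bar L 0.811 0 0
scene bar R 0.878 0 1
scene can 0.99 0 0
scene jar 0.961 0 0
scene cyl 0.999 0 0
scene thumb 1.0 0 0
top can 0.705 0 0
top jar 0.968 0 0
49.1 [-0.001  0.012  0.012  0.     0.002 -0.001]
```

All matches are at 0–1 pixel, so everything in the caddy is back where it was; handing in.

```bash
python3 -c "
from rig import *
print(hand_in())"
```

```text
the job is handed in; nothing more can be done
None
```

The padlock stands upright in the nest, about 2 mm off centre. The can, jar and bar are back to within about a pixel of where they started, the cylinder and thumbturn are untouched, and I handed the job in at about 49 s on the robot's clock. The hand-in call gave no verdict.

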